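# Set out the pepper-prep caddy: peeler, shaker, squeeze bottle, spice jar

## Robot

A 6-joint arm with a two-finger parallel gripper is mounted at the origin on a cart in front of the work surface, level with it; the furniture and walls round the work are solid. World frame = base frame: x ahead of the robot, y to its left, z up, the work surface at z = 0. Lengths are in m, angles in rad, forces in N, time in s.
With the tool pointing down it reaches from about 0.35 to 0.775 m from the base axis. Payload 5.5 kg.
Tool frame: the origin (TCP) lies on the centre line of the jaws, within the pads' length; the fingertips stand 8 mm ahead of it and the grasp point (between the pads) lies 11 mm behind it; z points along the fingers, y is the direction in which the jaws open and shut (so a half turn about z gives the same grasp; the last joint's range is limited). The gripper opens to 85 mm and grips with 20 to 120 N. Pads are 22 mm wide; open, the fingers measure 114 mm over their backs; the gripper's body (76 mm by 85 mm) begins 54 mm behind the grasp point. The pads swing forward as they close: fully open they stand 13 mm farther back than shut.
Start: joints at [-1.381, 0.313, 0.046, 1.304, 0, 1.431], TCP at [0.186, -0.544, 0.239] pointing down, gripper open.
Joint ranges: [-2.76, 2.76], [-0.86, 1.69], [-1.03, 1.26], [-2.2, 2.34], [-1.47, 1.5], [-3.14, 3.14]. Speed limits (rad/s): [2.57, 2.57, 3.14, 3.14, 3.14, 3.14].

## Interface

Orientations are given as a unit quaternion [w, x, y, z].
In Python, from workcell import env gives the robot as it stands. The module is installed in compiled form; this text tells all that it offers.
- The arm moves only by the tool play_rows, never from a script. Its argument "steps" is a list of rows, each an object with "claw": the closure in counts, from 0 (fully open) to 255 (shut); "dp": the shift along the tool's x, y, z in m, a list of three; "angular": the turn, a rotation vector about the tool's x, y, z in degrees, a list of three. In form: [{"claw": claw, "dp": [dx, dy, dz], "angular": [wx, wy, wz]}, ...]. A call has exactly 8 rows; each row shifts and turns the commanded pose from where the row before left it, along the tool's axes as they then stand; what a row does not reach is not made up. A row lasts 1/12 s, in which the tool goes at most 41.7 mm and 7.16 degrees, less where a joint would pass 70% of its speed; a pose out of reach is approached as far as the arm can. A call is refused whole if a number of a shift passes 0.0417 or a number of a turn 7.16, either way. A call with a gripper value outside its range is refused whole. The fingers move at their own pace and stop on an object; "force" is the grip in N (left out, the last holds). Time passes only in rows, so rows that do not move let the fingers close, or fill a call up. It gives the time, the measured TCP pose, the force and the opening at its end, in the units of the state.
- env.get_state(): the state, without advancing time (a new reading comes with each control period).
- env.read_camera(name): name is "scene" or "top"; returns (picture, depth): 384x512x3 uint8, red, green, blue; 384x512 float32, m along the optical axis (not along the pixel's ray), 0 where there is no reading.
- env.calibration(name): a dict with "fx", "fy", "cx", "cy" (pixels), "world_from_camera" (4x4, takes a point from camera to world coordinates). Camera axes: x right, y down, z forward; pixel columns grow to the right and rows downward; lengths in m; the calibration is good to about 2 mm. A picture is of the moment at which its call begins. calibration takes no time and is no camera call.
- env.hand_in(): hands the job in, once; it reports no verdict.
The state is a dict: "clock": time; "joint_pos": joint angles; "qvel": joint speeds; "tau": joint torques, N m; "tcp_pos": TCP position; "orientation": TCP orientation; "wrist_force": force on the tool from outside, world axes, zero at the start; "ft_torque": the same for the moment, N m; "finger_gap": finger opening in m.
Only numpy, scipy, OpenCV 4.12 (cv2) and the standard library are available. Lean on these libraries where they do the work, as an engineer would, in place of code of your own. Each camera call takes 0.05 s, during which the arm holds its last target. There are 200 camera calls.

## Task

Set out the steel caddy for the pepper prep, left and right as you stand facing it from the robot's side: lay the peeler in the gutter along its front with the handle to the right, stand the squeeze bottle in the middle well, the steel shaker in the well left of the bottle and the spice jar in the well right of it. Everything should stand upright on the caddy's floor; leave the herb cup and the loose pepper where they are.

Things in the scene. Friction and masses are not known exactly. Their poses are not given: they have to be found in the camera images.
- caddy: Fixed steel caddy, 162 mm deep (x) by 262 wide (y). Origin: centre of its footprint at worktop height; x points away from the robot, y to the left. At the back a deck, top at z 36, with three round wells 64 wide at x +36 and y +86 (left), 0, -86 (right); their floor is at z 6. In front a tool gutter: floor z 6, x -79 to -8, low lip to z 14. Lay the low tool before tall things crowd it from behind.
- squeeze_bottle: Tall mustard-yellow squeeze bottle with a red pointed nozzle, standing; 218 mm high. The straight round body is 57 wide up to 160; the nozzle above it gives nothing to grip and needs room between the fingers. Origin: centre of its underside, z up. About 0.28 kg.
- shaker: Plain metal shaker with a perforated domed top, standing; 61 mm wide, 100 high, straight side 60 wide up to 80. Origin: centre of its underside, z up. About 0.19 kg.
- spice_jar: Slim plastic spice jar with a round gold cap, standing; 106 mm high, body 40 and cap 42 wide (cap from 85 up). Origin: centre of its underside, z up. About 0.11 kg.
- peeler: Vegetable peeler with a yellow handle lying flat, 170 mm long. Origin: middle of its length, on the worktop; x points to the blade end. Handle from x -85 to +20, up to 25 wide and 17 high; blade from +15 to +85, 14 wide and 6 high. Balances in the front half of the handle.
- herb_cup: Bystander: round grey cup filled with chopped herbs, 103 mm wide, 75 high; leave it. Origin: centre of its underside.
- loose_pepper: Bystander: one red bell pepper on the board, about 110 mm wide, 99 high; leave it. Origin: under its middle.
There are look-alikes about, which are no part of the job. What is shaped like the spice_jar but blue or turquoise is not meant.

How it is judged:
At the end, for the whole second after the job is handed in: Shaker, squeeze bottle and spice jar stand upright on the floor of the left, middle and right well (within 13 mm of its centre, tilt under 0.12 rad); the peeler lies flat in the gutter, along it (0.2 rad), within 50 mm of its middle, handle to the right; all released and at rest (x of shaker in the frame of caddy between 0.023 and 0.049 m and y of shaker in the frame of caddy between 0.073 and 0.099 m and height (world z) of each of shaker, squeeze_bottle, spice_jar below 0.011 m and angle between each of shaker, squeeze_bottle, spice_jar's own z axis and vertical below 0.12 rad and linear speed of each of shaker, squeeze_bottle, spice_jar, peeler below 0.02 m/s and x of squeeze_bottle in the frame of caddy between 0.023 and 0.049 m and y of squeeze_bottle in the frame of caddy between -0.013 and 0.013 m and x of spice_jar in the frame of caddy between 0.023 and 0.049 m and y of spice_jar in the frame of caddy between -0.099 and -0.073 m and x of peeler in the frame of caddy between -0.07 and -0.017 m and y of peeler in the frame of caddy between -0.05 and 0.05 m and height (world z) of peeler below 0.012 m and angle between peeler's own z axis and vertical below 0.15 rad and angle between the x axis of peeler and the y axis of caddy, either way round below 0.2 rad and y of caddy in the frame of peeler below -0.01 m); the robot touches nothing.
It fails at once if the herb cup is shifted by more than 25 mm (distance of herb_cup from where it was at the start of the episode above 0.025 m).
It fails at once if the loose pepper is shifted by more than 25 mm (distance of loose_pepper from where it was at the start of the episode above 0.025 m).
It also fails if it takes over 112 s, if anything falls off the work surface, if the arm or the gripper's body presses on something with over 40 N, if the wrist force passes 120 N, or if a joint passes its speed limit or range.

## Working session

There is one attempt and no reset: what is moved stays moved. The work goes in short steps, Python scripts to look and compute and a tool call to move; the robot and the scene stay as the last step left them, time stands still between calls to the robot, and variables do not carry over. Pictures are saved under pics/ and viewed, about 12 in all and at most 16, crops included, and the job is handed in when it is done.

Besides the shell and the picture viewer there is one more tool, called after ">>>" as name([rows], argument=value, ...), one row to a line, values as JSON. play_rows: Moves the arm, as the interface text tells. Its arguments: {"type":"object","properties":{"steps":{"type":"array","items":{"type":"object","properties":{"claw":{"type":"number"},"dp":{"type":"array","items":{"type":"number"}},"angular":{"type":"array","items":{"type":"number"}}}}},"force":{"type":"number"}},"required":["steps"]}

```bash
mkdir -p pics
cat > h.py <<'E'
import numpy as np, cv2
from workcell import env
def look(name,fn=None):
    im,d=env.read_camera(name)
    if fn: cv2.imwrite('pics/'+fn,cv2.cvtColor(im,cv2.COLOR_RGB2BGR))
    return im,d
def pts(name,d):
    c=env.calibration(name);v,u=np.mgrid[:384,:512]
    P=np.stack([(u-c['cx'])/c['fx']*d,(v-c['cy'])/c['fy']*d,d],-1)
    T=np.array(c['world_from_camera']);W=P@T[:3,:3].T+T[:3,3];W[d==0]=np.nan
    return W
E
python3 - <<'E'
from h import *
for n in('scene','top'):
    im,d=look(n,n+'0.png');np.savez(n+'0.npz',im=im,W=pts(n,d)); c=env.calibration(n);print(n,c['fx'],np.round(c['world_from_camera'],3).tolist())
a=[cv2.imread(f'pics/{n}0.png') for n in('scene','top')]
cv2.imwrite('pics/s0b.png',cv2.resize(a[0],(800,600)));cv2.imwrite('pics/t0b.png',cv2.resize(a[1],(800,600)))
print(env.get_state())
E
```

```text
scene 405.00205589169036 [[-0.605, -0.565, 0.561, -0.08], [-0.796, 0.413, -0.442, 0.56], [0.018, -0.714, -0.7, 0.743], [0.0, 0.0, 0.0, 1.0]]
top 480.44112030458496 [[0.002, -0.991, 0.131, 0.348], [-1.0, -0.001, 0.008, 0.117], [-0.008, -0.131, -0.991, 1.066], [0.0, 0.0, 0.0, 1.0]]
{'clock': 0.1, 'joint_pos': array([-1.38059182e+00,  3.13909030e-01,  4.50917573e-02,  1.30360314e+00,
       -8.13102013e-06,  1.43117088e+00]), 'qvel': array([ 1.04443251e-03, -1.77292684e-03,  3.70145680e-03,  3.66094175e-05,
        7.90658533e-04,  1.84089024e-04]), 'tau': array([ 2.80137916e-03, -4.81726849e+01,  2.99243313e+01,  1.27267151e-02,
       -1.26756654e-04, -4.66523886e-06]), 'tcp_pos': array([ 0.1861222 , -0.54357413,  0.23850695]), 'orientation': array([-8.11682169e-04,  9.86431992e-01,  1.64168409e-01, -2.45982464e-05]), 'wrist_force': array([ 0.42908002, -0.21536202,  1.10898402]), 'ft_torque': array([ 0.03503153, -0.01241218, -0.00593387]), 'finger_gap': 0.08522723161475046}
```

View pics/s0b.png

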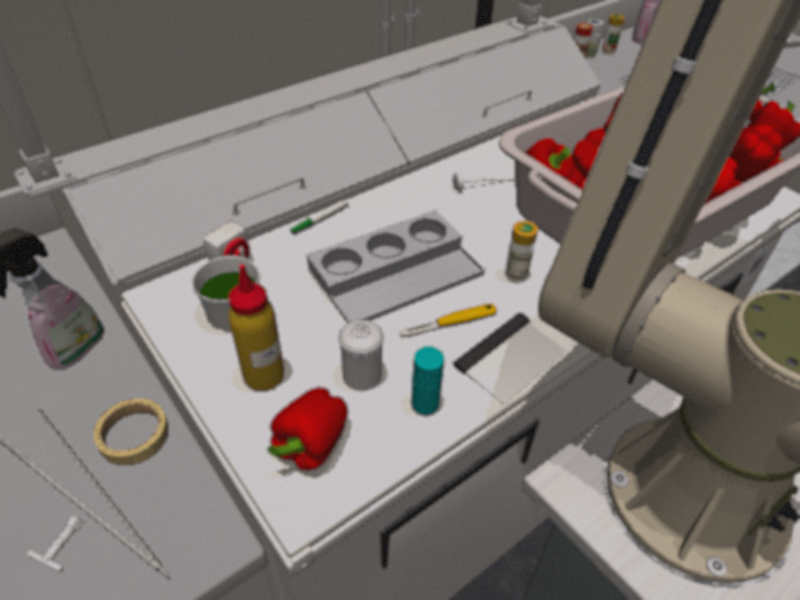

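View pics/t0b.png

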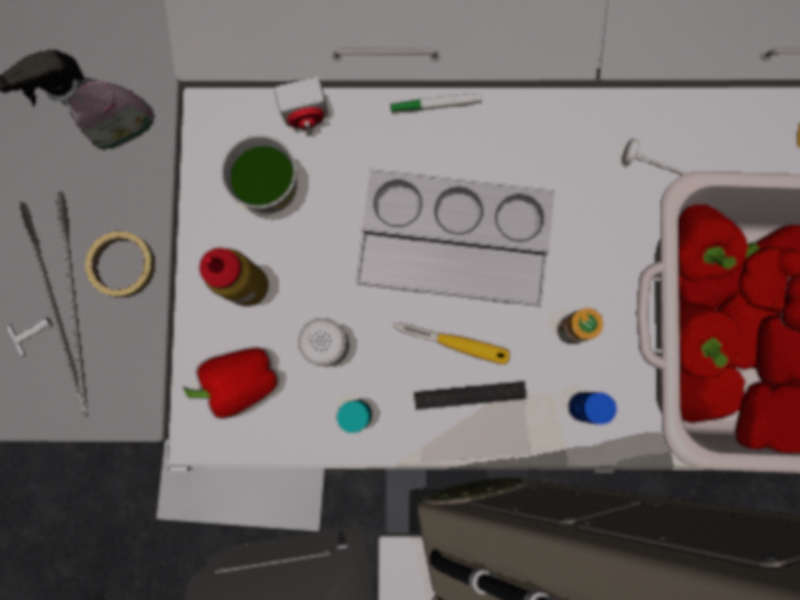

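Top view (800x600): caddy (455,237), bottle (222,268), shaker (323,342), peeler (455,343) with its handle to the right, herb cup (260,175), pepper (235,380). Spice-jar candidates: gold cap (582,325), turquoise (353,415), blue (593,407). The gold-capped one fits the description, and the other two are look-alikes.

Run:
```python
from h import *
z=np.load('top0.npz');W=z['W'];im=z['im'];hsv=cv2.cvtColor(im,cv2.COLOR_RGB2HSV)
k=1.5625
def roi(x0,x1,y0,y1):
    m=np.zeros(W.shape[:2],bool);m[int(y0/k):int(y1/k),int(x0/k):int(x1/k)]=1;return m
def circ(m,n):
    P=W[m]; 
    c,r=cv2.minEnclosingCircle(P[:,:2].astype(np.float32)[:,None]);print(n,m.sum(),'c',np.round(c,4),'r',round(r,4),'z',np.round(np.nanpercentile(P[:,2],[2,50,98]),3))
Z=W[...,2]
print('table z',np.nanmedian(Z[roi(400,600,120,160)]))
circ(roi(290,365,310,375)&(Z>.06),'shaker>60');circ(roi(290,365,310,375)&(Z>.09),'shaker>90')
circ(roi(550,615,300,350)&(Z>.095),'jar cap')
circ(roi(550,615,300,350)&(Z>.02),'jar all')
circ(roi(190,275,240,310)&(Z>.19),'noz');circ(roi(190,275,240,310)&(Z>.145)&(Z<.18),'bot shoulder');circ(roi(190,275,240,310)&(Z>.02),'all')
circ(roi(335,375,395,435)&(Z>.09),'turq');circ(roi(565,620,385,425)&(Z>.09),'blue');circ(roi(215,305,130,215)&(Z>.06),'cup');circ(roi(180,290,340,420)&(Z>.03),'pepper')
# caddy
m=roi(345,565,160,315)&(Z>.028)&(Z<.045)
r=cv2.minAreaRect(W[m][:,:2].astype(np.float32));print('deck',r,np.median(Z[m]))
m=roi(345,565,160,315)&(Z>.0045)
r=cv2.minAreaRect(W[m][:,:2].astype(np.float32));print('caddy',r, np.round(cv2.boxPoints(r),3).tolist())
# wells rings
# peeler
y=roi(385,520,310,370)&(hsv[...,1]>150)
P=W[y];r=cv2.minAreaRect(P[:,:2].astype(np.float32));print('handle',r,np.median(P[:,2]),P[:,2].max())
y=roi(385,520,310,370)&((hsv[...,1]>150)|(hsv[...,2]<130)|(Z>.004))
P=W[y];r=cv2.minAreaRect(P[:,:2].astype(np.float32));print('peeler',r,np.round(cv2.boxPoints(r),3).tolist())
# enlarged crop
c=im[95:215,220:400];cv2.imwrite('pics/crop.png',cv2.cvtColor(cv2.resize(c,None,fx=4.4,fy=4.4,interpolation=3),cv2.COLOR_RGB2BGR))
s=np.load('scene0.npz');
c=s['im'][120:270,210:360];cv2.imwrite('pics/crop2.png',cv2.cvtColor(cv2.resize(c,None,fx=4,fy=4,interpolation=3),cv2.COLOR_RGB2BGR))
```

```text
table z 5.2507579232585755e-05
shaker>60 746 c [0.4102 0.2312] r 0.0315 z [0.085 0.095 0.102]
shaker>90 636 c [0.4105 0.2308] r 0.0309 z [0.09  0.096 0.102]
jar cap 347 c [ 0.4329 -0.1116] r 0.0212 z [0.099 0.106 0.109]
jar all 503 c [ 0.4332 -0.1107] r 0.0218 z [0.025 0.104 0.109]
noz 71 c [0.4946 0.3472] r 0.0079 z [0.191 0.203 0.22 ]
bot shoulder 517 c [0.4956 0.3475] r 0.0276 z [0.146 0.172 0.18 ]
all 1177 c [0.4941 0.3462] r 0.0312 z [0.03  0.147 0.209]
turq 352 c [0.3142 0.1885] r 0.0207 z [0.097 0.106 0.109]
blue 370 c [ 0.326  -0.1241] r 0.0207 z [0.092 0.105 0.109]
cup 422 c [0.6433 0.3229] r 0.0523 z [0.061 0.072 0.077]
pepper 1755 c [0.3582 0.3571] r 0.0608 z [0.045 0.069 0.082]
deck ((0.5977626442909241, 0.04779846966266632), (0.2622869610786438, 0.09024736285209656), 83.13050842285156) 0.03620013306321401
caddy ((0.568259060382843, 0.054133906960487366), (0.3127095699310303, 0.22188761830329895), 89.8857192993164) [[0.4569999873638153, -0.10199999809265137], [0.6790000200271606, -0.10199999809265137], [0.6800000071525574, 0.20999999344348907], [0.4580000042915344, 0.210999995470047]]
handle ((0.4073711335659027, 0.027617109939455986), (0.10025789588689804, 0.020173560827970505), 74.6597900390625) nan nan
peeler ((0.4421650767326355, 0.0605405829846859), (0.07258272171020508, 0.18728139996528625), 15.56102180480957) [[0.38199999928474426, 0.14100000262260437], [0.4320000112056732, -0.039000000804662704], [0.5019999742507935, -0.019999999552965164], [0.4519999921321869, 0.1599999964237213]]
```

View pics/crop.png

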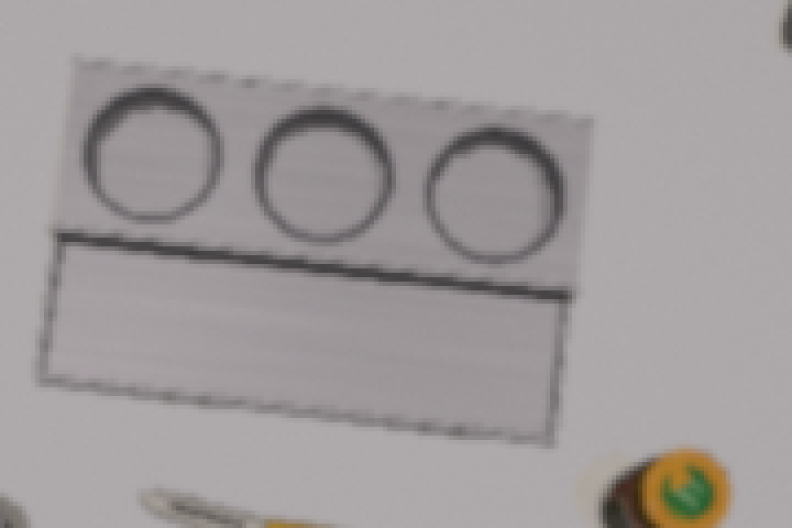

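The crop shows the three wells at crop px (153,155), (324,175) and (495,195), the gutter along the front, and the gold-and-green-capped jar at (687,493), so that is the spice jar. Caddy from the deck fit: origin (0.5615, 0.052), yaw -6.9°. The fitted 262 x 90 mm deck at z 36 matches the given sizes.

Peeler first: rotate the tool, then go over.

>>> play_rows([
  {"claw": 120,"dp": [0,0,0],"angular": [0,0,-7]},
  {"claw": 120,"dp": [0,0,0],"angular": [0,0,-7]},
  {"claw": 120,"dp": [0,0,0],"angular": [0,0,-7]},
  {"claw": 120,"dp": [0,0,0],"angular": [0,0,-7]},
  {"claw": 120,"dp": [0,0,0],"angular": [0,0,-7]},
  {"claw": 120,"dp": [0,0,0],"angular": [0,0,-7]},
  {"claw": 120,"dp": [0,0,0],"angular": [0,0,-7]},
  {"claw": 120,"dp": [0,0,0],"angular": [0,0,-6.8]},
], force=40)

```text
clock: 0.77
tcp_pos: [0.1862, -0.5437, 0.2388]
orientation: [-0.0, 0.793, 0.609, 0.0]
wrist_force: [-0.8, 0.0, -0.2]
finger_gap: 0.0453
```

>>> play_rows([
  {"claw": 120,"dp": [0.0395,0.0039,0],"angular": [0,0,0]},
  {"claw": 120,"dp": [0.0395,0.0039,0],"angular": [0,0,0]},
  {"claw": 120,"dp": [0.0395,0.0039,0],"angular": [0,0,0]},
  {"claw": 120,"dp": [0.0395,0.0039,0],"angular": [0,0,0]},
  {"claw": 120,"dp": [0.0395,0.0039,0],"angular": [0,0,0]},
  {"claw": 120,"dp": [0.0395,0.0039,0],"angular": [0,0,0]},
  {"claw": 120,"dp": [0.0395,0.0039,0],"angular": [0,0,0]},
  {"claw": 120,"dp": [0.0395,0.0039,0],"angular": [0,0,0]},
])

```text
clock: 1.43
tcp_pos: [0.2997, -0.2455, 0.239]
orientation: [-0.0, 0.795, 0.606, 0.0]
wrist_force: [0.6, -0.3, 0.2]
finger_gap: 0.0453
```

>>> play_rows([
  {"claw": 120,"dp": [0.0395,0.0039,0],"angular": [0,0,0]},
  {"claw": 120,"dp": [0.0395,0.0039,0],"angular": [0,0,0]},
  {"claw": 120,"dp": [0.0395,0.0039,0],"angular": [0,0,0]},
  {"claw": 120,"dp": [0.0395,0.0039,0],"angular": [0,0,0]},
  {"claw": 120,"dp": [0.0395,0.0039,0],"angular": [0,0,0]},
  {"claw": 120,"dp": [0.0395,0.0039,0],"angular": [0,0,0]},
  {"claw": 120,"dp": [0.0395,0.0039,0],"angular": [0,0,0]},
  {"claw": 120,"dp": [0.0395,0.0039,0],"angular": [0,0,0]},
])

```text
clock: 2.1
tcp_pos: [0.4132, 0.0512, 0.2392]
orientation: [0.0, 0.795, 0.607, -0.0]
wrist_force: [0.4, -0.8, -0.1]
finger_gap: 0.045
```

```bash
cat >> h.py <<'E'
from scipy.spatial.transform import Rotation as R
AX=np.array([.9928,-.1196]);AY=np.array([.1196,.9928]);O=np.array([.5615,.0522])
def cad(x,y): return O+AX*x+AY*y
def go(p,s=None):
    s=s or env.get_state();q=s['orientation'];r=R.from_quat([*q[1:],q[0]])
    M=r.as_matrix();d=np.array(p)-s['tcp_pos'];print('tcp',np.round(s['tcp_pos'],4),'phi',round(np.degrees(np.arctan2(M[1,0],M[0,0])),2),'z',np.round(M[:,2],3),'gap',round(s['finger_gap'],4),'F',np.round(s['wrist_force'],1),'t',round(s['clock'],2))
    print('dp tool',np.round(M.T@d,4),'j',np.round(s['joint_pos'],2))
E
python3 - <<'E'
from h import *
go([.4134,.0494,.012])
# ray-cast checks: peeler handle on z=.010, from first image
z=np.load('top0.npz');im=z['im'];hsv=cv2.cvtColor(im,cv2.COLOR_RGB2HSV);c=env.calibration('top');T=np.array(c['world_from_camera'])
def cast(u,v,h):
    d=T[:3,:3]@np.array([(u-c['cx'])/c['fx'],(v-c['cy'])/c['fy'],1]);return (T[:3,3]+d*(h-T[2,3])/d[2])[:2]
for p in((153,155),(324,175),(495,195)): print('well',cast(p[0]/4.4+220-.4,p[1]/4.4+95-.4,.036))
print([cad(.036,y).round(4) for y in(.086,0,-.086)])
m=np.zeros((384,512),np.uint8);m[198:237,246:333]=(hsv[198:237,246:333,1]>120)*255
v,u=np.nonzero(m);P=np.array([cast(a,b,.010) for a,b in zip(u,v)],np.float32);r=cv2.minAreaRect(P);print(r)
for a,b in((397,325),(508,357)): print('ends',cast(a/1.5625,b/1.5625,.006))
E
```

```text
tcp [0.4132 0.0512 0.2392] phi 74.71 z [ 0. -0. -1.] gap 0.045 F [ 0.4 -0.8 -0.1] t 2.1
dp tool [-0.0016  0.0007  0.2272] j [-0.07  0.01 -0.32  1.24 -0.    1.77]
well [0.60894086 0.13372923]
well [0.59870422 0.04848105]
well [ 0.58850695 -0.03643923]
[array([0.6075, 0.1333]), array([0.5972, 0.0479]), array([ 0.587 , -0.0375])]
((0.40796560049057007, 0.027896113693714142), (0.1023574024438858, 0.021720077842473984), 74.11026763916016)
ends [0.4393317  0.13438364]
ends [ 0.39436674 -0.02187707]
```

>>> play_rows([
  {"claw": 120,"dp": [0,0,0.04],"angular": [0,0,-0.2]},
  {"claw": 120,"dp": [0,0.001,0.04],"angular": [0,0,0.5]},
  {"claw": 120,"dp": [0,0,0.04],"angular": [0,0,0]},
  {"claw": 120,"dp": [0,0,0.04],"angular": [0,0,0]},
  {"claw": 120,"dp": [0,0,0.03],"angular": [0,0,0]},
  {"claw": 120,"dp": [0,0,0.02],"angular": [0,0,0]},
  {"claw": 120,"dp": [0,0,0.012],"angular": [0,0,0]},
  {"claw": 120,"dp": [0,0,0.005],"angular": [0,0,0]},
])

```text
clock: 2.77
tcp_pos: [0.412, 0.049, 0.01]
orientation: [-0.001, 0.797, 0.605, -0.002]
wrist_force: [-0.5, 0.0, 0.4]
finger_gap: 0.0451
```

>>> play_rows([
  {"claw": 120,"dp": [0,0,0],"angular": [0,0,0]},
  {"claw": 255,"dp": [0,0,0],"angular": [0,0,0]},
  {"claw": 255,"dp": [0,0,0],"angular": [0,0,0]},
  {"claw": 255,"dp": [0,0,0],"angular": [0,0,0]},
  {"claw": 255,"dp": [0,0,0],"angular": [0,0,0]},
  {"claw": 255,"dp": [0,0,0],"angular": [0,0,0]},
  {"claw": 255,"dp": [0,0,0],"angular": [0,0,0]},
  {"claw": 255,"dp": [0,0,0],"angular": [0,0,0]},
], force=45)

```text
clock: 3.43
tcp_pos: [0.4152, 0.0487, 0.0132]
orientation: [0.001, 0.797, 0.605, 0.001]
wrist_force: [-0.4, 0.7, 7.3]
finger_gap: 0.0196
```

>>> play_rows([
  {"claw": 255,"dp": [0,0,-0.01],"angular": [0,0,0]},
  {"claw": 255,"dp": [0,0,-0.01],"angular": [0,0,0]},
  {"claw": 255,"dp": [0,0,-0.02],"angular": [0,0,0]},
  {"claw": 255,"dp": [0,0,-0.02],"angular": [0,0,0]},
  {"claw": 255,"dp": [0,0,-0.02],"angular": [0,0,-2]},
  {"claw": 255,"dp": [0,0,0],"angular": [0,0,-3]},
  {"claw": 255,"dp": [0,0,0],"angular": [0,0,-3.5]},
  {"claw": 255,"dp": [0,0,0],"angular": [0,0,0]},
])

```text
clock: 4.1
tcp_pos: [0.4144, 0.0488, 0.0928]
orientation: [0.0, 0.749, 0.663, 0.0]
wrist_force: [-0.1, 0.3, -1.7]
finger_gap: 0.0202
```

```bash
sed -i 's/O=np.array.*/O=np.array([.5622,.0526])/' h.py
python3 - <<'E'
from h import *
p=cad(-.042,-.010);print(p);go([*p,.02]);im,d=look('scene','s1.png')
cv2.imwrite('pics/s1c.png',cv2.resize(cv2.cvtColor(im[100:290,180:400],cv2.COLOR_RGB2BGR),None,fx=3,fy=3))
E
```

```text
[0.5193064 0.0476952]
tcp [0.4144 0.0488 0.0928] phi 82.98 z [ 0.001 -0.    -1.   ] gap 0.0202 F [-0.1  0.3 -1.7] t 4.1
dp tool [0.0118 0.1041 0.0729] j [-0.08  0.12 -0.59  0.87 -0.    1.62]
```

View pics/s1c.png

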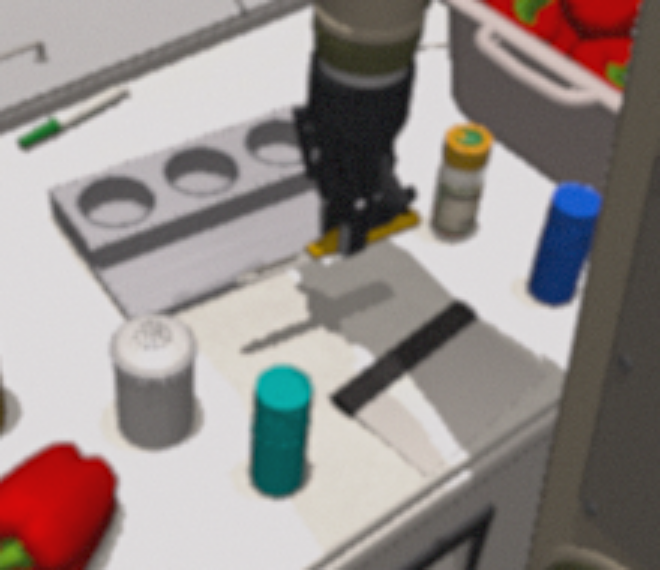

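>>> play_rows([
  {"claw": 255,"dp": [0.003,0.026,0],"angular": [0,0,0]},
  {"claw": 255,"dp": [0.003,0.026,0],"angular": [0,0,0]},
  {"claw": 255,"dp": [0.003,0.026,0],"angular": [0,0,0]},
  {"claw": 255,"dp": [0.003,0.026,0],"angular": [0,0,0]},
  {"claw": 255,"dp": [0,0,0.025],"angular": [0,0,0]},
  {"claw": 255,"dp": [0,0,0.025],"angular": [0,0,0]},
  {"claw": 255,"dp": [0,0,0.01],"angular": [0,0,0]},
  {"claw": 255,"dp": [0,0,0.008],"angular": [0,0,0]},
])

```text
clock: 4.82
tcp_pos: [0.5169, 0.0479, 0.0223]
orientation: [-0.001, 0.75, 0.662, -0.002]
wrist_force: [0.5, 0.7, 0.1]
finger_gap: 0.0197
```

>>> play_rows([
  {"claw": 255,"dp": [0,0,0.004],"angular": [0,0,0]},
  {"claw": 255,"dp": [0,0,0.0015],"angular": [0,0,0]},
  {"claw": 255,"dp": [0,0,0],"angular": [0,0,0]},
  {"claw": 255,"dp": [0,0,0],"angular": [0,0,0]},
  {"claw": 150,"dp": [0,0,0],"angular": [0,0,0]},
  {"claw": 150,"dp": [0,0,0],"angular": [0,0,0]},
  {"claw": 150,"dp": [0,0,0],"angular": [0,0,0]},
  {"claw": 150,"dp": [0,0,0],"angular": [0,0,0]},
])

```text
clock: 5.48
tcp_pos: [0.5192, 0.0478, 0.0191]
orientation: [0.0, 0.75, 0.662, 0.0]
wrist_force: [-0.9, -0.0, -0.1]
finger_gap: 0.0352
```

>>> play_rows([
  {"claw": 150,"dp": [0,0,-0.01],"angular": [0,0,0]},
  {"claw": 150,"dp": [0,0,-0.02],"angular": [0,0,0]},
  {"claw": 150,"dp": [0,0,-0.04],"angular": [0,0,0]},
  {"claw": 150,"dp": [0,0,-0.04],"angular": [0,0,0]},
  {"claw": 0,"dp": [0,0,-0.04],"angular": [0,0,0]},
  {"claw": 0,"dp": [0,0,-0.04],"angular": [0,0,0]},
  {"claw": 0,"dp": [0,0,0],"angular": [0,0,0]},
  {"claw": 0,"dp": [0,0,0],"angular": [0,0,0]},
])

```text
clock: 6.15
tcp_pos: [0.5208, 0.0478, 0.2127]
orientation: [0.003, 0.75, 0.662, 0.003]
wrist_force: [0.2, -0.0, -0.4]
finger_gap: 0.0814
```

Run:
```python
from h import *
go([.4105,.231,.06]);im,d=look('scene','s2.png')
cv2.imwrite('pics/s2c.png',cv2.resize(cv2.cvtColor(im[100:290,180:400],cv2.COLOR_RGB2BGR),None,fx=3,fy=3))
```

```text
tcp [0.5208 0.0478 0.2127] phi 82.9 z [ 0.007 -0.001 -1.   ] gap 0.0814 F [ 0.2 -0.  -0.4] t 6.15
dp tool [ 0.1681 -0.1332  0.1518] j [-0.06  0.22 -0.15  1.2  -0.    1.63]
```

View pics/s2c.png

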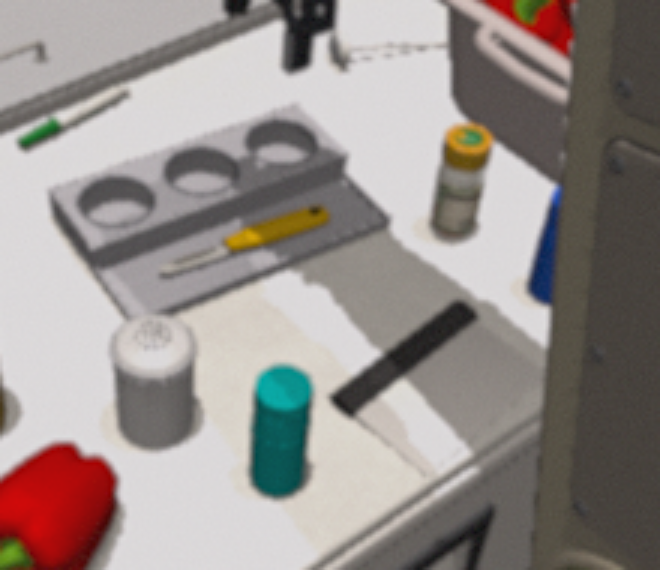

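Peeler lies in the gutter with its handle to the right (crop px 160–330, y≈240). Next the shaker.

>>> play_rows([
  {"claw": 0,"dp": [0.028,-0.0222,0],"angular": [0,0,0]},
  {"claw": 0,"dp": [0.028,-0.0222,0],"angular": [0,0,0]},
  {"claw": 0,"dp": [0.028,-0.0222,0],"angular": [0,0,0]},
  {"claw": 0,"dp": [0.028,-0.0222,0],"angular": [0,0,0]},
  {"claw": 0,"dp": [0.028,-0.0222,0],"angular": [0,0,0]},
  {"claw": 0,"dp": [0.028,-0.0222,0],"angular": [0,0,0]},
  {"claw": 0,"dp": [0,0,0],"angular": [0,0,0]},
  {"claw": 0,"dp": [0,0,0],"angular": [0,0,0]},
])

```text
clock: 6.87
tcp_pos: [0.4053, 0.232, 0.2075]
orientation: [-0.0, 0.748, 0.664, -0.001]
wrist_force: [0.3, 0.6, -0.8]
finger_gap: 0.0851
```

Run:
```python
from h import *
go([.4105,.231,.052])
```

```text
tcp [0.4053 0.232  0.2075] phi 83.14 z [-0.003 -0.001 -1.   ] gap 0.0851 F [ 0.3  0.6 -0.8] t 6.87
dp tool [-1.000e-04  5.700e-03  1.554e-01] j [ 0.35  0.12 -0.28  1.18 -0.    2.04]
```

>>> play_rows([
  {"claw": 0,"dp": [0,0.0055,0],"angular": [0,0,0]},
  {"claw": 0,"dp": [0,0,0.04],"angular": [0,0,0]},
  {"claw": 0,"dp": [0,0,0.04],"angular": [0,0,0]},
  {"claw": 0,"dp": [0,0,0.035],"angular": [0,0,0]},
  {"claw": 0,"dp": [0,0,0.025],"angular": [0,0,0]},
  {"claw": 0,"dp": [0,0,0.0155],"angular": [0,0,0]},
  {"claw": 0,"dp": [0,0,0],"angular": [0,0,0]},
  {"claw": 0,"dp": [0,0,0],"angular": [0,0,0]},
])

```text
clock: 7.53
tcp_pos: [0.4129, 0.2288, 0.0523]
orientation: [-0.0, 0.75, 0.661, -0.001]
wrist_force: [-0.4, -0.5, 0.9]
finger_gap: 0.0853
```

>>> play_rows([
  {"claw": 255,"dp": [0,0,0],"angular": [0,0,0]},
  {"claw": 255,"dp": [0,0,0],"angular": [0,0,0]},
  {"claw": 255,"dp": [0,0,0],"angular": [0,0,0]},
  {"claw": 255,"dp": [0,0,0],"angular": [0,0,0]},
  {"claw": 255,"dp": [0,0,0],"angular": [0,0,0]},
  {"claw": 255,"dp": [0,0,0],"angular": [0,0,0]},
  {"claw": 255,"dp": [0,0,0],"angular": [0,0,0]},
  {"claw": 255,"dp": [0,0,0],"angular": [0,0,0]},
], force=40)

```text
clock: 8.2
tcp_pos: [0.4142, 0.2305, 0.0549]
orientation: [0.001, 0.75, 0.662, 0.001]
wrist_force: [-1.5, -1.8, 6.4]
finger_gap: 0.0594
```

>>> play_rows([
  {"claw": 255,"dp": [0,0,-0.01],"angular": [0,0,0]},
  {"claw": 255,"dp": [0,0,-0.02],"angular": [0,0,0]},
  {"claw": 255,"dp": [0,0,-0.02],"angular": [0,0,0]},
  {"claw": 255,"dp": [0,0,-0.02],"angular": [0,0,0]},
  {"claw": 255,"dp": [0,0,-0.02],"angular": [0,0,0]},
  {"claw": 255,"dp": [0,0,0],"angular": [0,0,0]},
  {"claw": 255,"dp": [0,0,0],"angular": [0,0,0]},
  {"claw": 255,"dp": [0,0,0],"angular": [0,0,0]},
])

```text
clock: 8.87
tcp_pos: [0.4126, 0.2302, 0.1427]
orientation: [-0.0, 0.75, 0.662, -0.0]
wrist_force: [0.4, -0.9, -2.2]
finger_gap: 0.0593
```

Run:
```python
from h import *
p=cad(.036,.086);print(p);go([*p,.058])
im,d=look('top');W=pts('top',d)
print(W.shape);cv2.imwrite('pics/t3.png',cv2.cvtColor(im,cv2.COLOR_RGB2BGR))
im,d=look('scene','s3.png');cv2.imwrite('pics/s3c.png',cv2.resize(cv2.cvtColor(im[60:290,120:400],cv2.COLOR_RGB2BGR),None,fx=2.6,fy=2.6))
```

```text
[0.6082264 0.1336752]
tcp [0.4126 0.2302 0.1427] phi 82.9 z [-0. -0. -1.] gap 0.0593 F [ 0.4 -0.9 -2.2] t 8.87
dp tool [-0.0716  0.2061  0.0847] j [ 0.34  0.17 -0.38  1.02 -0.    2.03]
(384, 512, 3)
```

View pics/s3c.png

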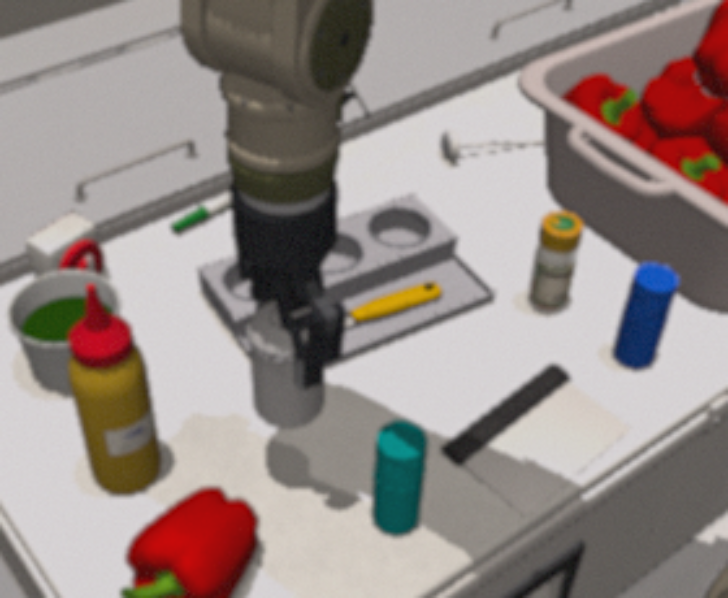

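>>> play_rows([
  {"claw": 255,"dp": [-0.0119,0.0343,0],"angular": [0,0,0]},
  {"claw": 255,"dp": [-0.0119,0.0343,0],"angular": [0,0,0]},
  {"claw": 255,"dp": [-0.0119,0.0343,0],"angular": [0,0,0]},
  {"claw": 255,"dp": [-0.0119,0.0343,0],"angular": [0,0,0]},
  {"claw": 255,"dp": [-0.0119,0.0343,0],"angular": [0,0,0]},
  {"claw": 255,"dp": [-0.0119,0.0343,0],"angular": [0,0,0]},
  {"claw": 255,"dp": [0,0,0],"angular": [0,0,0]},
  {"claw": 255,"dp": [0,0,0],"angular": [0,0,0]},
])

```text
clock: 9.63
tcp_pos: [0.609, 0.1326, 0.1408]
orientation: [-0.001, 0.75, 0.661, -0.001]
wrist_force: [-0.3, 0.6, -2.5]
finger_gap: 0.0597
```

Run:
```python
from h import *
p=cad(.036,.086);go([*p,.061])
im,d=look('top');W=pts('top',d)
# shaker metal visible? points z .1-.19 near
Z=W[...,2];m=(abs(W[...,0]-p[0])<.06)&(abs(W[...,1]-p[1])<.06)&(Z>.09)&(Z<.2);print(m.sum())
s,d=look('scene','s4.png');cv2.imwrite('pics/s4c.png',np.hstack([cv2.resize(cv2.cvtColor(s[80:230,150:300],cv2.COLOR_RGB2BGR),(400,400)),cv2.resize(cv2.cvtColor(im[60:220,200:360],cv2.COLOR_RGB2BGR),(400,400))]))
```

```text
tcp [0.609  0.1326 0.1408] phi 82.75 z [-0.003 -0.    -1.   ] gap 0.0597 F [-0.3  0.6 -2.5] t 9.63
dp tool [ 0.001  -0.0007  0.0798] j [ 0.09  0.45  0.01  1.13 -0.    1.78]
0
```

View pics/s4c.png

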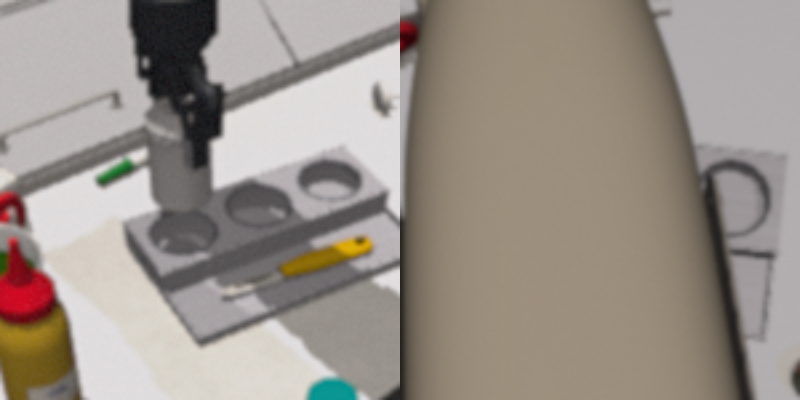

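Shaker is over the left well (left panel px 182,185 above well 182,232). The well leaves only 1.5–2 mm clearance, so I'll fit the shaker's actual centre and the well rim from the scene depth.

```bash
cat >> h.py <<'E'
from scipy.optimize import least_squares
def cyl(W,c,z0,z1,rad,rr=.045):
    m=(np.hypot(W[...,0]-c[0],W[...,1]-c[1])<rr)&(W[...,2]>z0)&(W[...,2]<z1);P=W[m][:,:2]
    f=least_squares(lambda q:np.hypot(P[:,0]-q[0],P[:,1]-q[1])-rad,c,loss='soft_l1',f_scale=.001)
    return f.x.round(4),m.sum(),round(float(np.median(abs(f.fun))),4)
E
python3 - <<'E'
from h import *
d=look('scene')[1];W=pts('scene',d)
for a,b in((.088,.112),(.112,.135)): print('shaker',cyl(W,(.608,.1335),a,b,.030))
W0=np.load('scene0.npz')['W'];print('check: shaker start',cyl(W0,(.4105,.231),.015,.075,.030))
# deck fit in scene frame
m=(abs(W0[...,2]-.036)<.003)&(abs(W0[...,0]-.6)<.12)&(abs(W0[...,1]-.05)<.18);print('deck scene',cv2.minAreaRect(W0[m][:,:2].astype(np.float32)))
# well rims: void centroid fit - deck pixel distance to well centres
for nm in('top0','scene0'):
    W0=np.load(nm+'.npz')['W']
    for y in(.086,0,-.086):
        c=cad(.036,y);P=W0[(abs(W0[...,2]-.036)<.003)];P=P[np.hypot(*(P[:,:2]-c).T)<.041][:,:2]
        # inner boundary: largest empty circle
        f=lambda q:np.sort(np.hypot(*(P-q).T))[:15].mean()
        g=[(f(c+[i,j]),i,j) for i in np.arange(-.006,.0061,.0005) for j in np.arange(-.006,.0061,.0005)]
        b=max(g);print(nm,y,'rad %.4f off %.4f %.4f'%b)
E
```

```text
shaker (array([0.6067, 0.1351]), np.int64(168), 0.0008)
shaker (array([0.6067, 0.1351]), np.int64(171), 0.0007)
check: shaker start (array([0.4112, 0.2319]), np.int64(450), 0.0005)
deck scene ((0.5977452397346497, 0.04922211170196533), (0.263547420501709, 0.0936666876077652), 82.6436996459961)
top0 0.086 rad 0.0317 off 0.0000 -0.0005
top0 0 rad 0.0316 off 0.0000 -0.0005
top0 -0.086 rad 0.0316 off 0.0000 0.0000
scene0 0.086 rad 0.0311 off 0.0005 0.0010
scene0 0 rad 0.0312 off 0.0000 0.0015
scene0 -0.086 rad 0.0311 off -0.0005 0.0010
```

>>> play_rows([
  {"claw": 255,"dp": [-0.0005,0.0015,0],"angular": [0,0,0]},
  {"claw": 255,"dp": [0,0,0.02],"angular": [0,0,0]},
  {"claw": 255,"dp": [0,0,0.015],"angular": [0,0,0]},
  {"claw": 255,"dp": [0,0,0.01],"angular": [0,0,0]},
  {"claw": 255,"dp": [0,0,0.005],"angular": [0,0,0]},
  {"claw": 255,"dp": [0,0,0.003],"angular": [0,0,0]},
  {"claw": 255,"dp": [0,0,0],"angular": [0,0,0]},
  {"claw": 255,"dp": [0,0,0],"angular": [0,0,0]},
])

```text
clock: 10.45
tcp_pos: [0.61, 0.1336, 0.0909]
orientation: [0.0, 0.749, 0.662, 0.0]
wrist_force: [0.1, -0.5, -2.4]
finger_gap: 0.0602
```

Run:
```python
from h import *
go([*cad(.036,.086),.061])
W=pts('scene',look('scene')[1]);print('shaker',cyl(W,(.608,.1335),.045,.09,.030))
```

```text
tcp [0.61   0.1336 0.0909] phi 82.91 z [ 0.001  0.    -1.   ] gap 0.0602 F [ 0.1 -0.5 -2.4] t 10.45
dp tool [-0.0001 -0.0018  0.0299] j [ 0.09  0.48 -0.07  1.02 -0.    1.78]
shaker (array([0.6098, 0.1346]), np.int64(287), 0.0008)
```

>>> play_rows([
  {"claw": 255,"dp": [0,-0.0008,0],"angular": [0,0,0]},
  {"claw": 255,"dp": [0,0,0.003],"angular": [0,0,0]},
  {"claw": 255,"dp": [0,0,0.003],"angular": [0,0,0]},
  {"claw": 255,"dp": [0,0,0.003],"angular": [0,0,0]},
  {"claw": 255,"dp": [0,0,0.003],"angular": [0,0,0]},
  {"claw": 255,"dp": [0,0,0],"angular": [0,0,0]},
  {"claw": 255,"dp": [0,0,0],"angular": [0,0,0]},
  {"claw": 255,"dp": [0,0,0],"angular": [0,0,0]},
])

```text
clock: 11.17
tcp_pos: [0.6089, 0.1334, 0.0782]
orientation: [0.0, 0.75, 0.662, -0.0]
wrist_force: [0.1, -0.5, -1.8]
finger_gap: 0.0595
```

>>> play_rows([
  {"claw": 255,"dp": [0,0,0.004],"angular": [0,0,0]},
  {"claw": 255,"dp": [0,0,0.004],"angular": [0,0,0]},
  {"claw": 255,"dp": [0,0,0.003],"angular": [0,0,0]},
  {"claw": 255,"dp": [0,0,0.003],"angular": [0,0,0]},
  {"claw": 255,"dp": [0,0,0.002],"angular": [0,0,0]},
  {"claw": 255,"dp": [0,0,0],"angular": [0,0,0]},
  {"claw": 255,"dp": [0,0,0],"angular": [0,0,0]},
  {"claw": 255,"dp": [0,0,0],"angular": [0,0,0]},
])

```text
clock: 11.83
tcp_pos: [0.6091, 0.1334, 0.0624]
orientation: [0.0, 0.75, 0.662, 0.0]
wrist_force: [-0.2, -0.9, -2.6]
finger_gap: 0.0597
```

>>> play_rows([
  {"claw": 255,"dp": [0,0,0.001],"angular": [0,0,0]},
  {"claw": 255,"dp": [0,0,0.001],"angular": [0,0,0]},
  {"claw": 255,"dp": [0,0,0],"angular": [0,0,0]},
  {"claw": 0,"dp": [0,0,0],"angular": [0,0,0]},
  {"claw": 0,"dp": [0,0,0],"angular": [0,0,0]},
  {"claw": 0,"dp": [0,0,0],"angular": [0,0,0]},
  {"claw": 0,"dp": [0,0,0],"angular": [0,0,0]},
  {"claw": 0,"dp": [0,0,0],"angular": [0,0,0]},
])

```text
clock: 12.5
tcp_pos: [0.609, 0.1334, 0.0602]
orientation: [0.0, 0.75, 0.662, 0.0]
wrist_force: [0.3, 0.1, 0.4]
finger_gap: 0.0858
```

>>> play_rows([
  {"claw": 0,"dp": [0,0,-0.01],"angular": [0,0,0]},
  {"claw": 0,"dp": [0,0,-0.03],"angular": [0,0,0]},
  {"claw": 0,"dp": [0,0,-0.04],"angular": [0,0,0]},
  {"claw": 0,"dp": [0,0,-0.04],"angular": [0,0,0]},
  {"claw": 0,"dp": [0,0,-0.03],"angular": [0,0,0]},
  {"claw": 0,"dp": [0,0,0],"angular": [0,0,0]},
  {"claw": 0,"dp": [0,0,0],"angular": [0,0,0]},
  {"claw": 0,"dp": [0,0,0],"angular": [0,0,0]},
])

```text
clock: 13.17
tcp_pos: [0.6088, 0.1334, 0.2105]
orientation: [0.0, 0.75, 0.662, 0.0]
wrist_force: [-0.3, -0.4, -0.4]
finger_gap: 0.0855
```

Run:
```python
from h import *
W0=np.load('scene0.npz')['W'];print('jar scene',cyl(W0,(.4335,-.111),.02,.08,.020,.035))
W=pts('scene',look('scene','s5.png')[1]);print('shaker',cyl(W,(.608,.1335),.045,.08,.030))
m=np.hypot(W[...,0]-.608,W[...,1]-.134)<.03;print('top z',np.nanpercentile(W[m][:,2],[50,98]))
go([.4335,-.111,.06])
```

```text
jar scene (array([ 0.4327, -0.1099]), np.int64(292), 0.0008)
shaker (array([0.6091, 0.1346]), np.int64(233), 0.0007)
top z [0.10162066 0.46417892]
tcp [0.6082 0.1334 0.2094] phi 82.9 z [-0.002 -0.    -1.   ] gap 0.0854 F [-0.  -0.2 -0.9] t 13.22
dp tool [-0.2641 -0.1429  0.1498] j [ 0.09  0.42  0.12  1.28 -0.    1.78]
```

Run:
```python
from h import *
W=np.load('top0.npz')['W'];m=(W[...,1]<-.14)&(W[...,1]>-.4)&(W[...,0]>.3)&(W[...,0]<.6)&(W[...,2]>.06)
P=W[m];print([(h,P[P[:,2]>h][:,1].max().round(3),P[P[:,2]>h][:,2].max().round(3)) for h in(.06,.1,.13,.16)])
```

```text
[(0.06, np.float64(-0.14), np.float64(0.219)), (0.1, np.float64(-0.14), np.float64(0.219)), (0.13, np.float64(-0.162), np.float64(0.219)), (0.16, np.float64(-0.239), np.float64(0.219))]
```

>>> play_rows([
  {"claw": 80,"dp": [-0.033,-0.0178,0],"angular": [0,0,0]},
  {"claw": 80,"dp": [-0.033,-0.0178,0],"angular": [0,0,0]},
  {"claw": 80,"dp": [-0.033,-0.0178,0],"angular": [0,0,0]},
  {"claw": 80,"dp": [-0.033,-0.0178,0],"angular": [0,0,0]},
  {"claw": 80,"dp": [-0.033,-0.0178,0],"angular": [0,0,0]},
  {"claw": 80,"dp": [-0.033,-0.0178,0],"angular": [0,0,0]},
  {"claw": 80,"dp": [-0.033,-0.0178,0],"angular": [0,0,0]},
  {"claw": 80,"dp": [-0.033,-0.0178,0],"angular": [0,0,0]},
])

```text
clock: 13.88
tcp_pos: [0.4326, -0.1115, 0.2087]
orientation: [-0.001, 0.749, 0.662, -0.001]
wrist_force: [-0.0, -1.0, -0.1]
finger_gap: 0.0587
```

Run:
```python
from h import *
go([.433,-.111,.052])
```

```text
tcp [ 0.4326 -0.1115  0.2087] phi 82.92 z [-0.003  0.001 -1.   ] gap 0.0587 F [-0.  -1.  -0.1] t 13.88
dp tool [0.0004 0.0008 0.1567] j [-0.43  0.08 -0.32  1.17 -0.    1.26]
```

>>> play_rows([
  {"claw": 80,"dp": [0.004,0.001,0.02],"angular": [0,0,0]},
  {"claw": 80,"dp": [0,0,0.03],"angular": [0,0,0]},
  {"claw": 80,"dp": [0,0,0.03],"angular": [0,0,0]},
  {"claw": 80,"dp": [0,0,0.03],"angular": [0,0,0]},
  {"claw": 80,"dp": [0,0,0.025],"angular": [0,0,0]},
  {"claw": 80,"dp": [0,0,0.015],"angular": [0,0,0]},
  {"claw": 80,"dp": [0,0,0],"angular": [0,0,0]},
  {"claw": 80,"dp": [0,0,0],"angular": [0,0,0]},
])

```text
clock: 14.55
tcp_pos: [0.4346, -0.1063, 0.0588]
orientation: [-0.002, 0.75, 0.662, -0.001]
wrist_force: [0.1, 0.2, -0.4]
finger_gap: 0.0585
```

>>> play_rows([
  {"claw": 255,"dp": [0,0,0],"angular": [0,0,0]},
  {"claw": 255,"dp": [0,0,0],"angular": [0,0,0]},
  {"claw": 255,"dp": [0,0,0],"angular": [0,0,0]},
  {"claw": 255,"dp": [0,0,0],"angular": [0,0,0]},
  {"claw": 255,"dp": [0,0,0],"angular": [0,0,0]},
  {"claw": 255,"dp": [0,0,0],"angular": [0,0,0]},
  {"claw": 255,"dp": [0,0,0],"angular": [0,0,0]},
  {"claw": 255,"dp": [0,0,0],"angular": [0,0,0]},
], force=35)

```text
clock: 15.22
tcp_pos: [0.437, -0.1073, 0.0609]
orientation: [0.001, 0.75, 0.662, 0.0]
wrist_force: [-1.0, 0.7, 6.1]
finger_gap: 0.0402
```

>>> play_rows([
  {"claw": 255,"dp": [0,0,-0.01],"angular": [0,0,0]},
  {"claw": 255,"dp": [0,0,-0.02],"angular": [0,0,0]},
  {"claw": 255,"dp": [0,0,-0.02],"angular": [0,0,0]},
  {"claw": 255,"dp": [0,0,-0.02],"angular": [0,0,0]},
  {"claw": 255,"dp": [0,0,-0.02],"angular": [0,0,0]},
  {"claw": 255,"dp": [0,0,0],"angular": [0,0,0]},
  {"claw": 255,"dp": [0,0,0],"angular": [0,0,0]},
  {"claw": 255,"dp": [0,0,0],"angular": [0,0,0]},
])

```text
clock: 15.88
tcp_pos: [0.4359, -0.1068, 0.1494]
orientation: [-0.001, 0.75, 0.662, -0.0]
wrist_force: [0.4, -0.5, -1.5]
finger_gap: 0.0406
```

Run:
```python
from h import *
W=pts('scene',look('scene')[1]);print('jar',cyl(W,(.433,-.111),.1,.145,.020,.03))
go([*cad(.036,-.086),.07])
```

```text
jar (array([ 0.4331, -0.1096]), np.int64(227), 0.0008)
tcp [ 0.4356 -0.1067  0.149 ] phi 82.9 z [-0.002  0.001 -1.   ] gap 0.0405 F [-0.4  0.3 -2.1] t 15.93
dp tool [0.0878 0.1425 0.0788] j [-0.42  0.12 -0.43  1.02 -0.    1.28]
```

>>> play_rows([
  {"claw": 255,"dp": [0.0183,0.0284,0],"angular": [0,0,0]},
  {"claw": 255,"dp": [0.0183,0.0284,0],"angular": [0,0,0]},
  {"claw": 255,"dp": [0.0183,0.0284,0],"angular": [0,0,0]},
  {"claw": 255,"dp": [0.0183,0.0284,0],"angular": [0,0,0]},
  {"claw": 255,"dp": [0.0183,0.0284,0],"angular": [0,0,0]},
  {"claw": 255,"dp": [0,0,0],"angular": [0,0,0]},
  {"claw": 255,"dp": [0,0,0],"angular": [0,0,0]},
  {"claw": 255,"dp": [0,0,0],"angular": [0,0,0]},
])

```text
clock: 16.6
tcp_pos: [0.5872, -0.0336, 0.1484]
orientation: [-0.001, 0.749, 0.662, -0.001]
wrist_force: [-0.2, 0.6, -1.1]
finger_gap: 0.0402
```

Run:
```python
from h import *
p=cad(.036,-.086);print('well',p)
W=pts('scene',look('scene')[1]);print('jar',cyl(W,p,.1,.145,.020,.03))
go([*p,.067])
```

```text
well [ 0.5876552 -0.0370864]
jar (array([ 0.5841, -0.0364]), np.int64(207), 0.0008)
tcp [ 0.5871 -0.0339  0.149 ] phi 82.88 z [-0.003  0.    -1.   ] gap 0.0403 F [ 0.5  0.5 -0.4] t 16.65
dp tool [-0.0031  0.0012  0.082 ] j [-0.19  0.38 -0.08  1.11 -0.    1.5 ]
```

>>> play_rows([
  {"claw": 255,"dp": [0,0.002,0.02],"angular": [0,0,0]},
  {"claw": 255,"dp": [0,0,0.02],"angular": [0,0,0]},
  {"claw": 255,"dp": [0,0,0.015],"angular": [0,0,0]},
  {"claw": 255,"dp": [0,0,0.01],"angular": [0,0,0]},
  {"claw": 255,"dp": [0,0,0.008],"angular": [0,0,0]},
  {"claw": 255,"dp": [0,0,0.006],"angular": [0,0,0]},
  {"claw": 255,"dp": [0,0,0],"angular": [0,0,0]},
  {"claw": 255,"dp": [0,0,0],"angular": [0,0,0]},
])

```text
clock: 17.32
tcp_pos: [0.5907, -0.0343, 0.0716]
orientation: [0.0, 0.75, 0.662, 0.0]
wrist_force: [-0.8, -0.7, -1.3]
finger_gap: 0.0406
```

>>> play_rows([
  {"claw": 255,"dp": [0,0,0.0015],"angular": [0,0,0]},
  {"claw": 255,"dp": [0,0,0.001],"angular": [0,0,0]},
  {"claw": 255,"dp": [0,0,0],"angular": [0,0,0]},
  {"claw": 255,"dp": [0,0,0],"angular": [0,0,0]},
  {"claw": 80,"dp": [0,0,0],"angular": [0,0,0]},
  {"claw": 80,"dp": [0,0,0],"angular": [0,0,0]},
  {"claw": 80,"dp": [0,0,0],"angular": [0,0,0]},
  {"claw": 80,"dp": [0,0,0],"angular": [0,0,0]},
])

```text
clock: 17.98
tcp_pos: [0.5908, -0.0341, 0.069]
orientation: [0.0, 0.75, 0.662, 0.0]
wrist_force: [-0.9, 0.9, 0.7]
finger_gap: 0.0585
```

>>> play_rows([
  {"claw": 80,"dp": [0,0,-0.01],"angular": [0,0,0]},
  {"claw": 80,"dp": [0,0,-0.03],"angular": [0,0,0]},
  {"claw": 0,"dp": [0,0,-0.04],"angular": [0,0,0]},
  {"claw": 0,"dp": [0,0,-0.04],"angular": [0,0,0]},
  {"claw": 0,"dp": [0,0,-0.04],"angular": [0,0,0]},
  {"claw": 0,"dp": [0,0,-0.03],"angular": [0,0,0]},
  {"claw": 0,"dp": [0,0,0],"angular": [0,0,0]},
  {"claw": 0,"dp": [0,0,0],"angular": [0,0,0]},
])

```text
clock: 18.65
tcp_pos: [0.592, -0.0343, 0.2621]
orientation: [0.002, 0.75, 0.662, 0.002]
wrist_force: [-0.1, 1.0, -0.5]
finger_gap: 0.0845
```

Run:
```python
from h import *
p=cad(.036,-.086);W=pts('scene',look('scene')[1]);print('jar',cyl(W,p,.045,.085,.020,.03),'shaker',cyl(W,(.608,.1335),.045,.08,.030))
print('bottle',cyl(W,(.495,.347),.02,.15,.0285))
m=np.hypot(*(W[...,:2]-p).transpose(2,0,1))<.015;print(np.nanpercentile(W[m][:,2],[20,50,80]))
go([.42,.16,.25])
```

```text
jar (array([ 0.5879, -0.0369]), np.int64(180), 0.001) shaker (array([0.6091, 0.1345]), np.int64(237), 0.0007)
bottle (array([0.4937, 0.3499]), np.int64(1283), 0.0009)
[0.11125714 0.11272336 0.35777853]
tcp [ 0.591  -0.0341  0.2598] phi 82.89 z [ 0.002 -0.    -1.   ] gap 0.0856 F [-0.4 -0.2 -0.7] t 18.7
dp tool [ 0.1715 -0.1937  0.0094] j [-0.19  0.34  0.14  1.36 -0.    1.5 ]
```

Jar and shaker stand centred in their wells. For the bottle I'll use a tilted side approach, so the nozzle stays clear of the palm.

>>> play_rows([
  {"claw": 0,"dp": [0,0,0],"angular": [0,0,-7]},
  {"claw": 0,"dp": [0,0,0],"angular": [0,0,-7]},
  {"claw": 0,"dp": [0,0,0],"angular": [0,0,-7]},
  {"claw": 0,"dp": [0,0,0],"angular": [0,0,-7]},
  {"claw": 0,"dp": [0,0,0],"angular": [0,0,-7]},
  {"claw": 0,"dp": [0,0,0],"angular": [0,0,-7]},
  {"claw": 0,"dp": [0,0,0],"angular": [0,0,-7]},
  {"claw": 0,"dp": [0,0,0],"angular": [0,0,-7]},
])

```text
clock: 19.37
tcp_pos: [0.5895, -0.0338, 0.2565]
orientation: [-0.002, 0.348, 0.937, -0.0]
wrist_force: [-1.0, -0.5, 0.2]
finger_gap: 0.0851
```

>>> play_rows([
  {"claw": 0,"dp": [0,0,0],"angular": [0,0,-7]},
  {"claw": 0,"dp": [0,0,0],"angular": [0,0,-7]},
  {"claw": 0,"dp": [0,0,0],"angular": [0,0,-7]},
  {"claw": 0,"dp": [0,0,0],"angular": [0,0,-7]},
  {"claw": 0,"dp": [0,0,0],"angular": [0,0,-7]},
  {"claw": 0,"dp": [0,0,0],"angular": [0,0,-7]},
  {"claw": 0,"dp": [0,0,0],"angular": [0,0,-7]},
  {"claw": 0,"dp": [0,0,0],"angular": [0,0,-7]},
])

```text
clock: 20.03
tcp_pos: [0.5895, -0.0339, 0.2565]
orientation: [-0.002, -0.133, 0.991, 0.001]
wrist_force: [0.0, 0.3, 0.0]
finger_gap: 0.0855
```

>>> play_rows([
  {"claw": 0,"dp": [0,0,0],"angular": [0,0,-6.4]},
  {"claw": 0,"dp": [0,0,0],"angular": [0,0,-6.4]},
  {"claw": 0,"dp": [0.0014,0.0384,0],"angular": [0,0,0]},
  {"claw": 0,"dp": [0.0014,0.0384,0],"angular": [0,0,0]},
  {"claw": 0,"dp": [0.0014,0.0384,0],"angular": [0,0,0]},
  {"claw": 0,"dp": [0.0014,0.0384,0],"angular": [0,0,0]},
  {"claw": 0,"dp": [0.0014,0.0384,0],"angular": [0,0,0]},
  {"claw": 0,"dp": [0.0014,0.0384,0],"angular": [0,0,0]},
])

```text
clock: 20.7
tcp_pos: [0.4738, 0.1671, 0.2568]
orientation: [-0.002, -0.239, 0.971, 0.0]
wrist_force: [1.1, 0.9, -0.0]
finger_gap: 0.0853
```

>>> play_rows([
  {"claw": 0,"dp": [0.0014,0.0384,0],"angular": [0,0,0]},
  {"claw": 0,"dp": [0.0014,0.0384,0],"angular": [0,0,0]},
  {"claw": 0,"dp": [0.0014,0.0384,0],"angular": [0,0,0]},
  {"claw": 0,"dp": [0.0014,0.0384,0],"angular": [0,0,0]},
  {"claw": 0,"dp": [0,0,0],"angular": [0,0,0]},
  {"claw": 0,"dp": [0,0,0],"angular": [0,-5,0]},
  {"claw": 0,"dp": [0,0,0],"angular": [0,-6,0]},
  {"claw": 0,"dp": [0,0,0],"angular": [0,-6,0]},
])

```text
clock: 21.37
tcp_pos: [0.3996, 0.2995, 0.2567]
orientation: [0.144, -0.237, 0.96, 0.035]
wrist_force: [-1.0, 0.3, 0.1]
finger_gap: 0.0856
```

Run:
```python
from h import *
go([.40,.299,.18])
```

```text
tcp [0.3996 0.2995 0.2567] phi -152.25 z [ 0.26   0.136 -0.956] gap 0.0856 F [-1.   0.3  0.1] t 21.37
dp tool [ 0.0224 -0.0006  0.0734] j [ 0.48 -0.08 -0.41  0.94  0.   -0.  ]
```

>>> play_rows([
  {"claw": 0,"dp": [0,0,0],"angular": [0,-6.9,0]},
  {"claw": 0,"dp": [0,0,0],"angular": [0,-6.9,0]},
  {"claw": 0,"dp": [0,0,0],"angular": [0,-6.9,0]},
  {"claw": 0,"dp": [0,0,0],"angular": [0,-6.9,0]},
  {"claw": 0,"dp": [0,0,0],"angular": [0,-6.9,0]},
  {"claw": 0,"dp": [0,0,0],"angular": [0,-6.9,0]},
  {"claw": 0,"dp": [0,0,0],"angular": [0,-6.9,0]},
  {"claw": 0,"dp": [0,0,0],"angular": [0,0,0]},
])

```text
clock: 22.03
tcp_pos: [0.421, 0.3217, 0.3176]
orientation: [0.496, -0.204, 0.835, 0.119]
wrist_force: [0.5, 0.3, 0.1]
finger_gap: 0.0853
```

Run:
```python
from h import *
go([.40,.299,.18]);go([.505,.3535,.125])
```

```text
tcp [0.421  0.3217 0.3176] phi -152.27 z [ 0.781  0.401 -0.479] gap 0.0853 F [0.5 0.3 0.1] t 22.03
dp tool [ 0.1348 -0.01    0.0405] j [ 0.53 -0.46 -1.03 -0.07 -0.05  0.02]
tcp [0.421  0.3217 0.3176] phi -152.27 z [ 0.781  0.401 -0.479] gap 0.0853 F [0.5 0.3 0.1] t 22.03
dp tool [ 0.1264 -0.0095  0.1706] j [ 0.53 -0.46 -1.03 -0.07 -0.05  0.02]
```

>>> play_rows([
  {"claw": 0,"dp": [-0.0107,-0.0027,0.0196],"angular": [0,0,0]},
  {"claw": 0,"dp": [-0.0107,-0.0027,0.0196],"angular": [0,0,0]},
  {"claw": 0,"dp": [-0.0107,-0.0027,0.0196],"angular": [0,0,0]},
  {"claw": 0,"dp": [-0.0107,-0.0027,0.0196],"angular": [0,0,0]},
  {"claw": 0,"dp": [0,0,0],"angular": [0,-2,0]},
  {"claw": 0,"dp": [0,0,0],"angular": [0,-1.5,0]},
  {"claw": 0,"dp": [0,0,0],"angular": [0,0,0]},
  {"claw": 0,"dp": [0,0,0],"angular": [0,0,0]},
])

```text
clock: 22.7
tcp_pos: [0.5026, 0.3508, 0.3078]
orientation: [0.514, -0.201, 0.824, 0.123]
wrist_force: [-0.5, 0.2, 0.1]
finger_gap: 0.0854
```

Run:
```python
from h import *
go([.505,.3535,.125]);go([.505,.3535,.31])
```

```text
tcp [0.5026 0.3508 0.3078] phi -152.22 z [ 0.799  0.41  -0.441] gap 0.0854 F [-0.5  0.2  0.1] t 22.7
dp tool [0.1626 0.0021 0.0835] j [ 0.48 -0.23 -0.98 -0.3  -0.01 -0.  ]
tcp [0.5026 0.3508 0.3078] phi -152.22 z [ 0.799  0.41  -0.441] gap 0.0854 F [-0.5  0.2  0.1] t 22.7
dp tool [-0.0035  0.0013  0.002 ] j [ 0.48 -0.23 -0.98 -0.3  -0.01 -0.  ]
```

```bash
cat > kin.py <<'E'
import numpy as np
from scipy.optimize import least_squares
D=[([.313,.046,1.304],(.186,-.544,.239)),([.01,-.32,1.24],(.4132,.0512,.2392)),([.12,-.59,.87],(.4144,.0488,.0928)),([.12,-.28,1.18],(.4053,.232,.2075)),([.45,.01,1.13],(.609,.1326,.1408)),([.48,-.07,1.02],(.61,.1336,.0909)),([.12,-.43,1.02],(.4356,-.1067,.149)),([-.46,-1.03,-.07],(.421,.3217,.3176)),([-.23,-.98,-.3],(.5026,.3508,.3078)),([-.08,-.41,.94],(.3996,.2995,.2567))]
def fk(p,j):
    a1,b1,a2,b2,a3,b3,r0,z0=p;t,q=j[0],j[0]-j[1];w=q+j[2]
    f=lambda a,b,x:np.array([a*np.sin(x)+b*np.cos(x),a*np.cos(x)-b*np.sin(x)])
    return f(a1,b1,t)+f(a2,b2,q)+f(a3,b3,w)+[r0,z0]
def res(p):
    return np.concatenate([fk(p[:8],j)-[np.sqrt(c[0]**2+c[1]**2-.078**2),c[2]] for j,c in D]+[1e-3*(p-p0)])
p0=np.array([.45,0,0,.45,0,.2,0,.2]);P=least_squares(res,p0).x
if __name__=='__main__':
    print(P.round(3),abs(res(P)[:-8]).max())
    r=np.sqrt(.505**2+.3535**2-.078**2);r2=np.sqrt(.61**2+.048**2-.078**2)
    for R in(r,r2):
      for th in(65,55,45,40,35,30):
       for z in(.125,.14,.2,.3):
        pit=np.radians(90-th)
        s=least_squares(lambda j:np.r_[fk(P,j)-[R,z],j[0]-j[1]+j[2]-pit],[0,-.9,0.2])
        print(round(R,3),th,z,s.x.round(2),round(s.cost,6)) if z in(.14,.3) else 0
E
python3 kin.py
```

```text
[ 0.515  0.01   0.061  0.404 -0.003  0.426 -0.002  0.224] 0.0033068474743466747
0.611 65 0.14 [ 0.25 -1.24 -1.06] 0.0
0.611 65 0.3 [-0.21 -1.01 -0.36] 0.0
0.611 55 0.14 [ 0.09 -1.09 -0.57] 0.0
0.611 55 0.3 [-0.21 -0.83 -0.  ] 0.0
0.611 45 0.14 [ 0.04 -0.91 -0.17] 0.0
0.611 45 0.3 [-0.16 -0.64  0.31] 0.0
0.611 40 0.14 [ 0.05 -0.82  0.  ] 0.0
0.611 40 0.3 [-0.12 -0.54  0.45] 0.0
0.611 35 0.14 [ 0.07 -0.73  0.16] 0.0
0.611 35 0.3 [-0.07 -0.44  0.59] 0.0
0.611 30 0.14 [ 0.1  -0.63  0.31] 0.0
0.611 30 0.3 [-0.02 -0.34  0.73] 0.0
0.607 65 0.14 [ 0.25 -1.25 -1.06] 0.0
0.607 65 0.3 [-0.22 -1.01 -0.36] 0.0
0.607 55 0.14 [ 0.08 -1.1  -0.57] 0.0
0.607 55 0.3 [-0.22 -0.83 -0.  ] 0.0
0.607 45 0.14 [ 0.03 -0.92 -0.17] 0.0
0.607 45 0.3 [-0.17 -0.64  0.31] 0.0
0.607 40 0.14 [ 0.04 -0.83  0.  ] 0.0
0.607 40 0.3 [-0.13 -0.55  0.46] 0.0
0.607 35 0.14 [ 0.06 -0.74  0.16] 0.0
0.607 35 0.3 [-0.08 -0.45  0.59] 0.0
0.607 30 0.14 [ 0.09 -0.64  0.31] 0.0
0.607 30 0.3 [-0.03 -0.35  0.73] 0.0
```

Fitted kinematics (residual 3 mm) put j3 past its range at 65° tilt, so I'll use about 47°, gripping at about 148 mm height.

>>> play_rows([
  {"claw": 0,"dp": [0,0,0],"angular": [0,5.6,0]},
  {"claw": 0,"dp": [0,0,0],"angular": [0,5.6,0]},
  {"claw": 0,"dp": [0,0,0],"angular": [0,5.6,0]},
  {"claw": 0,"dp": [0,0,0],"angular": [0,0,0]},
  {"claw": 0,"dp": [0,0,0],"angular": [0,0,0]},
  {"claw": 0,"dp": [0,0,0],"angular": [0,0,0]},
  {"claw": 0,"dp": [0,0,0],"angular": [0,0,0]},
  {"claw": 0,"dp": [0,0,0],"angular": [0,0,0]},
])

```text
clock: 23.37
tcp_pos: [0.5032, 0.3517, 0.3096]
orientation: [0.397, -0.216, 0.887, 0.095]
wrist_force: [0.1, 0.8, 0.2]
finger_gap: 0.0854
```

Run:
```python
from h import *
go([.4998,.3507,.1425]);go([.4998,.3507,.24])
im,d=look('scene','s6.png');W=pts('scene',d);print(cyl(W,(.495,.347),.02,.15,.0285))
im2,_=look('top');cv2.imwrite('pics/s6c.png',np.hstack([cv2.resize(cv2.cvtColor(im[60:260,80:280],cv2.COLOR_RGB2BGR),(400,400)),cv2.resize(cv2.cvtColor(im2[100:260,80:240],cv2.COLOR_RGB2BGR),(400,400))]))
```

```text
tcp [0.5032 0.3517 0.3096] phi -152.43 z [ 0.664  0.34  -0.666] gap 0.0854 F [0.1 0.8 0.2] t 23.37
dp tool [0.1269 0.0014 0.1088] j [ 0.48 -0.2  -0.69  0.24 -0.01  0.  ]
tcp [0.5032 0.3517 0.3096] phi -152.43 z [ 0.664  0.34  -0.666] gap 0.0854 F [0.1 0.8 0.2] t 23.37
dp tool [0.0542 0.001  0.0438] j [ 0.48 -0.2  -0.69  0.24 -0.01  0.  ]
(array([0.4938, 0.3499]), np.int64(1282), 0.001)
```

View pics/s6c.png

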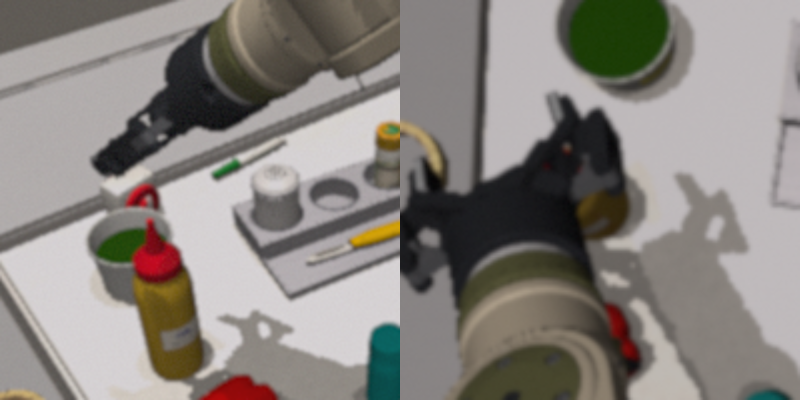

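>>> play_rows([
  {"claw": 0,"dp": [0.018,0.0007,0.0146],"angular": [0,0,0]},
  {"claw": 0,"dp": [0.018,0.0007,0.0146],"angular": [0,0,0]},
  {"claw": 0,"dp": [0.018,0.0007,0.0146],"angular": [0,0,0]},
  {"claw": 0,"dp": [0.0145,0,0.013],"angular": [0,0,0]},
  {"claw": 0,"dp": [0.0145,0,0.013],"angular": [0,0,0]},
  {"claw": 0,"dp": [0.0145,0,0.013],"angular": [0,0,0]},
  {"claw": 0,"dp": [0,0,0],"angular": [0,0,0]},
  {"claw": 0,"dp": [0,0,0],"angular": [0,0,0]},
])

```text
clock: 24.13
tcp_pos: [0.4996, 0.3516, 0.1818]
orientation: [0.396, -0.216, 0.887, 0.094]
wrist_force: [0.2, -0.3, -0.3]
finger_gap: 0.0853
```

Run:
```python
from h import *
go([.4998,.3507,.1425])
im,d=look('scene','s7.png');W=pts('scene',d);print(cyl(W,(.495,.347),.02,.13,.0285))
```

```text
tcp [0.4996 0.3516 0.1818] phi -152.43 z [ 0.662  0.339 -0.668] gap 0.0853 F [ 0.2 -0.3 -0.3] t 24.13
dp tool [ 0.0294 -0.0007  0.026 ] j [ 0.49 -0.04 -0.92 -0.15 -0.01  0.  ]
(array([0.4934, 0.35  ]), np.int64(980), 0.0008)
```

>>> play_rows([
  {"claw": 0,"dp": [0.01,0,0.009],"angular": [0,0,0]},
  {"claw": 0,"dp": [0.01,0,0.009],"angular": [0,0,0]},
  {"claw": 0,"dp": [0.0094,0,0.008],"angular": [0,0,0]},
  {"claw": 0,"dp": [0,0,0],"angular": [0,0,0]},
  {"claw": 0,"dp": [0,0,0],"angular": [0,0,0]},
  {"claw": 0,"dp": [0,0,0],"angular": [0,0,0]},
  {"claw": 0,"dp": [0,0,0],"angular": [0,0,0]},
  {"claw": 0,"dp": [0,0,0],"angular": [0,0,0]},
])

```text
clock: 24.85
tcp_pos: [0.5015, 0.3524, 0.1462]
orientation: [0.399, -0.216, 0.886, 0.095]
wrist_force: [0.4, 0.2, 0.5]
finger_gap: 0.0854
```

Run:
```python
from h import *
go([.4998,.3507,.1425])
im,d=look('scene','s8.png');W=pts('scene',d);print(cyl(W,(.495,.347),.02,.12,.0285))
cv2.imwrite('pics/s8c.png',cv2.resize(cv2.cvtColor(im[90:270,110:290],cv2.COLOR_RGB2BGR),(500,500)))
```

```text
tcp [0.5015 0.3524 0.1462] phi -152.43 z [ 0.666  0.341 -0.664] gap 0.0854 F [0.4 0.2 0.5] t 24.85
dp tool [ 0.0043 -0.0007  0.0008] j [ 0.49  0.04 -0.97 -0.29 -0.01  0.  ]
(array([0.4933, 0.35  ]), np.int64(845), 0.0008)
```

View pics/s8c.png

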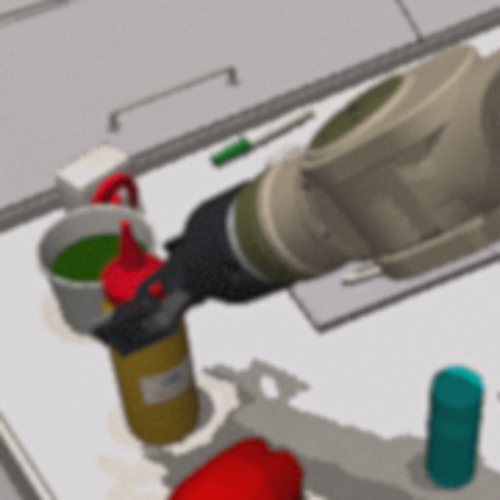

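Fingers straddle the top of the body (px 110–180, 330), with the nozzle clear of the palm. Closing.

>>> play_rows([
  {"claw": 0,"dp": [0.003,0,0],"angular": [0,0,0]},
  {"claw": 255,"dp": [0,0,0],"angular": [0,0,0]},
  {"claw": 255,"dp": [0,0,0],"angular": [0,0,0]},
  {"claw": 255,"dp": [0,0,0],"angular": [0,0,0]},
  {"claw": 255,"dp": [0,0,0],"angular": [0,0,0]},
  {"claw": 255,"dp": [0,0,0],"angular": [0,0,0]},
  {"claw": 255,"dp": [0,0,0],"angular": [0,0,0]},
  {"claw": 255,"dp": [0,0,0],"angular": [0,0,0]},
], force=50)

```text
clock: 25.57
tcp_pos: [0.499, 0.3511, 0.1423]
orientation: [0.398, -0.216, 0.887, 0.095]
wrist_force: [0.2, -0.3, 0.2]
finger_gap: 0.0558
```

>>> play_rows([
  {"claw": 255,"dp": [-0.0075,0,-0.0067],"angular": [0,0,0]},
  {"claw": 255,"dp": [-0.015,0,-0.0134],"angular": [0,0,0]},
  {"claw": 255,"dp": [-0.015,0,-0.0134],"angular": [0,0,0]},
  {"claw": 255,"dp": [-0.015,0,-0.0134],"angular": [0,0,0]},
  {"claw": 255,"dp": [0,0,0],"angular": [0,0,0]},
  {"claw": 255,"dp": [0,0,0],"angular": [0,0,0]},
  {"claw": 255,"dp": [0,0,0],"angular": [0,0,0]},
  {"claw": 255,"dp": [0,0,0],"angular": [0,0,0]},
])

```text
clock: 26.23
tcp_pos: [0.4972, 0.3504, 0.2094]
orientation: [0.396, -0.216, 0.888, 0.094]
wrist_force: [-0.1, -0.2, -2.6]
finger_gap: 0.0556
```

Run:
```python
from h import *
p=cad(.036,0);go([*p,.22])
im,d=look('scene','s9.png');W=pts('scene',d)
for a,b in((.08,.12),(.12,.16)): print(cyl(W,(.495,.348),a,b,.0285))
for n in (W,):
  m=(np.hypot(W[...,0]-.494,W[...,1]-.349)<.04)&(W[...,2]>.02);print('lowest',np.nanpercentile(W[m][:,2],[1,3]))
```

```text
tcp [0.4972 0.3504 0.2094] phi -152.43 z [ 0.662  0.338 -0.669] gap 0.0556 F [-0.1 -0.2 -2.6] t 26.23
dp tool [ 0.0259 -0.3147 -0.0427] j [ 0.49 -0.09 -0.88 -0.05 -0.01  0.  ]
(array([0.492 , 0.3496]), np.int64(372), 0.0008)
(array([0.4917, 0.3498]), np.int64(412), 0.0008)
lowest [0.07294393 0.07811797]
```

>>> play_rows([
  {"claw": 255,"dp": [-0.015,0,-0.0134],"angular": [0,0,0]},
  {"claw": 255,"dp": [-0.015,0,-0.0134],"angular": [0,0,0]},
  {"claw": 255,"dp": [0,0,0],"angular": [4.6,0,4.15]},
  {"claw": 255,"dp": [0,0,0],"angular": [4.6,0,4.15]},
  {"claw": 255,"dp": [0,0,0],"angular": [4.6,0,4.15]},
  {"claw": 255,"dp": [0,0,0],"angular": [4.6,0,4.15]},
  {"claw": 255,"dp": [0,0,0],"angular": [4.6,0,4.15]},
  {"claw": 255,"dp": [0,0,0],"angular": [0,0,0]},
])

```text
clock: 26.95
tcp_pos: [0.4984, 0.3536, 0.2512]
orientation: [0.408, 0.029, 0.912, -0.014]
wrist_force: [0.8, 0.9, -2.4]
finger_gap: 0.0554
```

Run:
```python
from h import *
p=cad(-.045,0);print(p);go([*p,.245])
```

```text
[0.517524 0.057982]
tcp [0.4984 0.3536 0.2512] phi 176.44 z [ 0.744 -0.049 -0.666] gap 0.0554 F [ 0.8  0.9 -2.4] t 26.95
dp tool [-0.0203 -0.2937  0.0328] j [ 0.74  0.01 -0.61  0.29 -0.57  0.61]
```

>>> play_rows([
  {"claw": 255,"dp": [-0.0022,-0.0367,0.0041],"angular": [0,0,0]},
  {"claw": 255,"dp": [-0.0022,-0.0367,0.0041],"angular": [0,0,0]},
  {"claw": 255,"dp": [-0.0022,-0.0367,0.0041],"angular": [0,0,0]},
  {"claw": 255,"dp": [-0.0022,-0.0367,0.0041],"angular": [0,0,0]},
  {"claw": 255,"dp": [-0.0022,-0.0367,0.0041],"angular": [0,0,0]},
  {"claw": 255,"dp": [-0.0022,-0.0367,0.0041],"angular": [0,0,0]},
  {"claw": 255,"dp": [-0.0022,-0.0367,0.0041],"angular": [0,0,0]},
  {"claw": 255,"dp": [-0.0022,-0.0367,0.0041],"angular": [0,0,0]},
])

```text
clock: 27.62
tcp_pos: [0.5146, 0.0548, 0.2432]
orientation: [0.41, 0.027, 0.912, -0.013]
wrist_force: [0.6, -0.7, -3.3]
finger_gap: 0.0555
```

>>> play_rows([
  {"claw": 255,"dp": [0,0,0],"angular": [0,0,0]},
  {"claw": 255,"dp": [0,0,0],"angular": [0,0,0]},
  {"claw": 255,"dp": [0,0,0],"angular": [0,0,0]},
  {"claw": 255,"dp": [0,0,0],"angular": [0,0,0]},
  {"claw": 255,"dp": [0,0,0],"angular": [0,0,0]},
  {"claw": 255,"dp": [0,0,0],"angular": [0,0,0]},
  {"claw": 255,"dp": [0,0,0],"angular": [0,0,0]},
  {"claw": 255,"dp": [0,0,0],"angular": [0,0,0]},
])

```text
clock: 28.28
tcp_pos: [0.5159, 0.0574, 0.2442]
orientation: [0.409, 0.028, 0.912, -0.013]
wrist_force: [0.1, 0.5, -2.3]
finger_gap: 0.0555
```

Run:
```python
from h import *
p=cad(.036,0);s=env.get_state();go([*p,.245])
W=pts('scene',look('scene')[1])
c=s['tcp_pos'][:2]-[.006,0];r=[cyl(W,c,a,b,.0285) for a,b in((.11,.15),(.15,.19))];print(r)
b=r[0][0]-[.0007,.0009];t=s['tcp_pos'][:2]+p-b;print('bottle',b,'well',p);go([*t,.245])
```

```text
tcp [0.5159 0.0574 0.2442] phi 176.52 z [ 0.746 -0.046 -0.665] gap 0.0555 F [ 0.1  0.5 -2.3] t 28.28
dp tool [-0.0555 -0.0041  0.0611] j [-0.03 -0.35 -0.96  0.12 -0.02  0.02]
[(array([0.5112, 0.059 ]), np.int64(319), 0.0009), (array([0.5111, 0.0592]), np.int64(358), 0.0009)]
bottle [0.5105 0.0581] well [0.5979408 0.0482944]
tcp [0.5159 0.0571 0.2442] phi 176.49 z [ 0.746 -0.047 -0.665] gap 0.0555 F [ 0.5  0.6 -2.8] t 28.33
dp tool [-0.059  -0.0041  0.0651] j [-0.03 -0.35 -0.96  0.12 -0.02  0.02]
```

Bottle is vertical. Move over the well.

>>> play_rows([
  {"claw": 255,"dp": [-0.0147,-0.001,0.0163],"angular": [0,0,0]},
  {"claw": 255,"dp": [-0.0147,-0.001,0.0163],"angular": [0,0,0]},
  {"claw": 255,"dp": [-0.0147,-0.001,0.0163],"angular": [0,0,0]},
  {"claw": 255,"dp": [-0.0147,-0.001,0.0163],"angular": [0,0,0]},
  {"claw": 255,"dp": [0,0,0],"angular": [0,0,0]},
  {"claw": 255,"dp": [0,0,0],"angular": [0,0,0]},
  {"claw": 255,"dp": [0,0,0],"angular": [0,0,0]},
  {"claw": 255,"dp": [0,0,0],"angular": [0,0,0]},
])

```text
clock: 29.0
tcp_pos: [0.6022, 0.0468, 0.244]
orientation: [0.409, 0.029, 0.912, -0.013]
wrist_force: [0.2, 0.6, -2.6]
finger_gap: 0.0553
```

```bash
cat > chk.py <<'E'
from h import *
import sys
z=float(sys.argv[1]);p=cad(.036,0);s=env.get_state()
im,d=look('scene','c%s.png'%sys.argv[1]);W=pts('scene',d);b0=s['tcp_pos'][2]-.1425
r=[cyl(W,p,b0+a,b0+a+.03,.0285,.04) for a in(.01,.04,.07)];print(r)
b=np.mean([q[0] for q in r[1:]],0)-[.0007,.0009];t=s['tcp_pos'][:2]+p-b;print('err',(p-b).round(4));go([*t,z])
E
python3 chk.py .19
```

```text
[(array([0.5974, 0.0483]), np.int64(223), 0.001), (array([0.5973, 0.0486]), np.int64(236), 0.001), (array([0.5971, 0.0487]), np.int64(273), 0.0009)]
err [0.0014 0.0005]
tcp [0.6023 0.0468 0.2444] phi 176.39 z [ 0.745 -0.048 -0.665] gap 0.0554 F [-0.1 -0.1 -3.2] t 29.05
dp tool [0.0397 0.0007 0.0372] j [-0.05 -0.15 -0.83  0.05 -0.01  0.01]
```

>>> play_rows([
  {"claw": 255,"dp": [0.01,0,0.0093],"angular": [0,0,0]},
  {"claw": 255,"dp": [0.01,0,0.0093],"angular": [0,0,0]},
  {"claw": 255,"dp": [0.01,0.0005,0.0093],"angular": [0,0,0]},
  {"claw": 255,"dp": [0.01,0,0.0093],"angular": [0,0,0]},
  {"claw": 255,"dp": [0,0,0],"angular": [0,0,0]},
  {"claw": 255,"dp": [0,0,0],"angular": [0,0,0]},
  {"claw": 255,"dp": [0,0,0],"angular": [0,0,0]},
  {"claw": 255,"dp": [0,0,0],"angular": [0,0,0]},
])

```text
clock: 29.72
tcp_pos: [0.6053, 0.0468, 0.1921]
orientation: [0.411, 0.029, 0.911, -0.013]
wrist_force: [0.3, -0.6, -2.1]
finger_gap: 0.0553
```

```bash
python3 chk.py .149
```

```text
[(array([0.601 , 0.0486]), np.int64(204), 0.0009), (array([0.6005, 0.0484]), np.int64(214), 0.0011), (array([0.6006, 0.0485]), np.int64(231), 0.001)]
err [-0.0019  0.0007]
tcp [0.6053 0.0468 0.1921] phi 176.36 z [ 0.747 -0.048 -0.663] gap 0.0557 F [ 0.3  0.1 -2.3] t 29.77
dp tool [0.0336 0.0007 0.0271] j [-0.05 -0.06 -0.92 -0.13 -0.01  0.01]
```

>>> play_rows([
  {"claw": 255,"dp": [0.0015,0.0007,-0.0015],"angular": [0,0,0]},
  {"claw": 255,"dp": [0.006,0,0.0054],"angular": [0,0,0]},
  {"claw": 255,"dp": [0.006,0,0.0054],"angular": [0,0,0]},
  {"claw": 255,"dp": [0.006,0,0.0054],"angular": [0,0,0]},
  {"claw": 255,"dp": [0.006,0,0.0054],"angular": [0,0,0]},
  {"claw": 255,"dp": [0,0,0],"angular": [0,0,0]},
  {"claw": 255,"dp": [0,0,0],"angular": [0,0,0]},
  {"claw": 255,"dp": [0,0,0],"angular": [0,0,0]},
])

```text
clock: 30.43
tcp_pos: [0.6031, 0.0476, 0.1587]
orientation: [0.41, 0.029, 0.912, -0.013]
wrist_force: [0.7, 0.2, -2.5]
finger_gap: 0.0558
```

```bash
python3 chk.py .149
```

```text
[(array([0.5973, 0.0496]), np.int64(263), 0.0027), (array([0.5985, 0.0494]), np.int64(202), 0.001), (array([0.5981, 0.0493]), np.int64(225), 0.001)]
err [ 0.0003 -0.0002]
tcp [0.6032 0.0476 0.159 ] phi 176.36 z [ 0.747 -0.048 -0.663] gap 0.0556 F [-0.5 -0.8 -3.3] t 30.48
dp tool [ 0.0073 -0.0001  0.0068] j [-0.05 -0.   -0.97 -0.24 -0.01  0.01]
```

>>> play_rows([
  {"claw": 255,"dp": [0.003,0,0.0026],"angular": [0,0,0]},
  {"claw": 255,"dp": [0.002,0,0.0018],"angular": [0,0,0]},
  {"claw": 255,"dp": [0.0015,0,0.0014],"angular": [0,0,0]},
  {"claw": 255,"dp": [0,0,0],"angular": [0,0,0]},
  {"claw": 255,"dp": [0,0,0],"angular": [0,0,0]},
  {"claw": 255,"dp": [0,0,0],"angular": [0,0,0]},
  {"claw": 255,"dp": [0,0,0],"angular": [0,0,0]},
  {"claw": 255,"dp": [0,0,0],"angular": [0,0,0]},
])

```text
clock: 31.15
tcp_pos: [0.6028, 0.0476, 0.1493]
orientation: [0.409, 0.029, 0.912, -0.013]
wrist_force: [-0.2, -0.6, -2.5]
finger_gap: 0.0553
```

>>> play_rows([
  {"claw": 255,"dp": [0.001,0,0.0009],"angular": [0,0,0]},
  {"claw": 255,"dp": [0,0,0],"angular": [0,0,0]},
  {"claw": 255,"dp": [0,0,0],"angular": [0,0,0]},
  {"claw": 255,"dp": [0,0,0],"angular": [0,0,0]},
  {"claw": 255,"dp": [0,0,0],"angular": [0,0,0]},
  {"claw": 255,"dp": [0,0,0],"angular": [0,0,0]},
  {"claw": 255,"dp": [0,0,0],"angular": [0,0,0]},
  {"claw": 255,"dp": [0,0,0],"angular": [0,0,0]},
])

```text
clock: 31.82
tcp_pos: [0.6031, 0.0476, 0.1483]
orientation: [0.41, 0.029, 0.912, -0.013]
wrist_force: [-0.8, 0.5, 0.1]
finger_gap: 0.0554
```

>>> play_rows([
  {"claw": 30,"dp": [0,0,0],"angular": [0,0,0]},
  {"claw": 30,"dp": [0,0,0],"angular": [0,0,0]},
  {"claw": 30,"dp": [0,0,0],"angular": [0,0,0]},
  {"claw": 30,"dp": [0,0,0],"angular": [0,0,0]},
  {"claw": 30,"dp": [0,0,0],"angular": [0,0,0]},
  {"claw": 30,"dp": [-0.007,0,-0.0067],"angular": [0,0,0]},
  {"claw": 30,"dp": [-0.0149,0,-0.0133],"angular": [0,0,0]},
  {"claw": 30,"dp": [-0.0149,0,-0.0133],"angular": [0,0,0]},
])

```text
clock: 32.48
tcp_pos: [0.6012, 0.0477, 0.1963]
orientation: [0.408, 0.029, 0.913, -0.013]
wrist_force: [0.3, -0.3, -0.3]
finger_gap: 0.0753
```

>>> play_rows([
  {"claw": 30,"dp": [-0.0224,0,-0.02],"angular": [0,0,0]},
  {"claw": 30,"dp": [-0.0224,0,-0.02],"angular": [0,0,0]},
  {"claw": 30,"dp": [-0.0224,0,-0.02],"angular": [0,0,0]},
  {"claw": 30,"dp": [-0.0224,0,-0.02],"angular": [0,0,0]},
  {"claw": 30,"dp": [-0.0149,0,-0.0133],"angular": [0,0,0]},
  {"claw": 30,"dp": [0,0,0],"angular": [0,0,0]},
  {"claw": 30,"dp": [0,0,0],"angular": [0,0,0]},
  {"claw": 30,"dp": [0,0,0],"angular": [0,0,0]},
])

```text
clock: 33.15
tcp_pos: [0.6013, 0.0478, 0.336]
orientation: [0.408, 0.029, 0.912, -0.013]
wrist_force: [-0.7, -0.1, -0.7]
finger_gap: 0.0756
```

Run:
```python
from h import *
im,d=look('scene','s10.png');W=pts('scene',d);p=cad(.036,0)
print('wells+bias',[(cad(.036,y)+[.0007,.0009]).round(4) for y in(.086,0,-.086)])
print('bottle',[cyl(W,p,a,a+.04,.0285,.04) for a in(.045,.085,.125)],'shaker',cyl(W,cad(.036,.086),.045,.08,.03),'jar',cyl(W,cad(.036,-.086),.045,.085,.02,.03))
W0=np.load('scene0.npz')['W']
for c,z0,r in(((.6433,.3229),.02,.0515),): print('cup',cyl(W0,c,.02,.07,r,.06),cyl(W,c,.02,.07,r,.06))
hsv=cv2.cvtColor(im,cv2.COLOR_RGB2HSV)
m=(hsv[...,1]>130)&(hsv[...,0]<30)&(hsv[...,0]>15)&(W[...,2]<.04)&(W[...,2]>.005)&(W[...,0]>.45)&(W[...,0]<.58)&(abs(W[...,1]-.03)<.12)
P=W[m];r=cv2.minAreaRect(P[:,:2].astype(np.float32));print('handle',r,P[:,2].max())
m=np.hypot(W[...,0]-p[0],W[...,1]-p[1])<.012;print('nozzle z',np.nanmax(np.where(W[m][:,2]<.24,W[m][:,2],0)))
go([.55,.05,.4])
cv2.imwrite('pics/s10c.png',cv2.resize(cv2.cvtColor(im,cv2.COLOR_RGB2BGR),(800,600)))
```

```text
wells+bias [array([0.6089, 0.1346]), array([0.5986, 0.0492]), array([ 0.5884, -0.0362])]
bottle [(array([0.5981, 0.0491]), np.int64(264), 0.001), (array([0.598 , 0.0494]), np.int64(296), 0.001), (array([0.6005, 0.0476]), np.int64(340), 0.0024)] shaker (array([0.6091, 0.1346]), np.int64(237), 0.0006) jar (array([ 0.5879, -0.0368]), np.int64(185), 0.0009)
cup (array([0.6341, 0.3139]), np.int64(822), 0.0069) (array([0.6422, 0.3182]), np.int64(1263), 0.0078)
handle ((0.5368579030036926, 0.026108194142580032), (0.09813640266656876, 0.0694337859749794), 80.51420593261719) 0.039956847654381566
nozzle z 0.2243885112740267
tcp [0.601  0.0478 0.335 ] phi 176.36 z [ 0.743 -0.048 -0.667] gap 0.0756 F [-0.3 -0.4 -0.3] t 33.2
dp tool [-0.0144 -0.0011 -0.0814] j [-0.05 -0.24 -0.65  0.32 -0.01  0.01]
```

View pics/s10c.png

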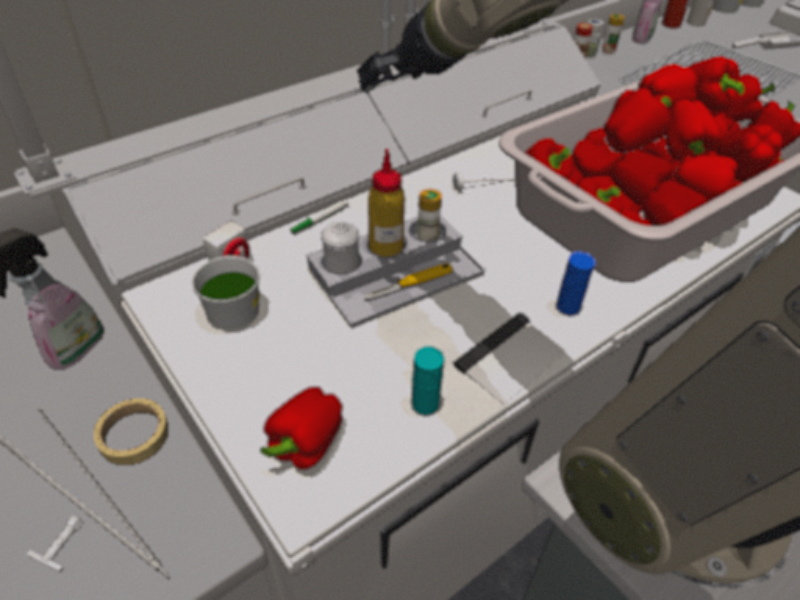

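The scene shows shaker (341,247), bottle (387,213) and jar (430,215) standing in their wells, and the peeler in the gutter with its handle to the right. The pepper looks shifted by a few px, so I'll measure that and the peeler, then hand in.

Run:
```python
from h import *
z=np.load('scene0.npz');im,d=look('scene');W=pts('scene',d)
def pep(im,W):
    h=cv2.cvtColor(im,cv2.COLOR_RGB2HSV);m=(h[...,1]>150)&((h[...,0]<8)|(h[...,0]>172))&(np.hypot(W[...,0]-.358,W[...,1]-.357)<.09)
    return np.median(W[m],0),W[m].mean(0),m.sum()
print(pep(z['im'],z['W']),pep(im,W))
h=cv2.cvtColor(im,cv2.COLOR_RGB2HSV);L=(W-[*O,0])[...,:2];lx=L@AX;ly=L@AY
m=(h[...,1]>130)&(lx<-.012)&(lx>-.08)&(abs(ly)<.13)&(W[...,2]<.035)&(W[...,2]>.008)
r=cv2.minAreaRect(np.stack([lx[m],ly[m]],1).astype(np.float32));print('handle in caddy',r,np.percentile(W[m][:,2],[50,98]),m.sum())
```

```text
(array([0.34056155, 0.36186103, 0.06958407]), array([0.33996478, 0.35868051, 0.06485843]), np.int64(1521)) (array([0.34552628, 0.3658684 , 0.06912221]), array([0.34533631, 0.36273718, 0.06393055]), np.int64(1561))
handle in caddy ((-0.046414751559495926, -0.02955525740981102), (0.0993267372250557, 0.020993592217564583), 85.27446746826172) [0.01944108 0.02329681] 225
```

```bash
python3 -c "
from h import *
print(env.hand_in(), env.get_state()['clock'])"
```

```text
the job is handed in; nothing more can be done
the job is handed in; nothing more can be done
```

The caddy is set and the job was handed in at about 33 s of the 112 s allowed. No verdict was reported.

| Item | Where it ended up (last camera measurement) |
|---|---|
| Shaker | left well, within about 1 mm of its centre |
| Squeeze bottle | middle well, within about 1 mm; vertical over its lower body, nozzle tip at z 224 mm (floor 6 + 218) |
| Spice jar (gold cap) | right well, within about 1 mm |
| Peeler | in the gutter, handle to the right, about 3 mm from the middle, about 5° off line; handle top at z 23 mm (floor 6 + 17) |

**Checks that disagreed or were weak:**
- **Loose pepper:** it moved about 7 mm during the bottle work. I probably brushed it with the gripper or arm. That is inside the 25 mm limit, but I did not measure the contact force of that touch.
- **Herb cup:** it looks unmoved in the pictures. My circle fit on it was poor both times (residual 7–8 mm), so that is judged by eye only.
- **Bottle fit:** the highest of the three fits was noisier (2.4 mm residual) and about 2.5 mm off the two lower ones, probably because of the shoulder.
- **Arm range:** the elbow reached its range limit (-1.03) when I first tilted the tool to about 65° for the bottle. I went to about 48°, and the bottle was picked and placed without going back to the limit.

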